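# Return a pile of stripped panel devices to their stock trays

## Robot

A 6-joint arm with a two-finger parallel gripper is mounted at the origin on the work surface. World frame = base frame: x ahead of the robot, y to its left, z up, the work surface at z = 0. Lengths are in m, angles in rad, forces in N, time in s.
With the tool pointing down it reaches from about 0.325 to 0.875 m from the base axis. Payload 4.4 kg.
Tool frame: the origin (TCP) lies at the very end of the fingers, on their centre line; the grasp point (between the pads) lies 19 mm behind it; z points along the fingers, y is the line along which they close (so a half turn about z gives the same grasp; the last joint's range is limited). The gripper opens to 85 mm and grips with 20 to 120 N. Pads are 22 mm wide; open, the fingers measure 114 mm over their backs; the gripper's body (76 mm by 85 mm) begins 54 mm behind the grasp point. The pads swing forward as they close: fully open they stand 13 mm farther back than shut.
Start: joints at [1.03, 0.207, 1.542, -0, 1.393, -0.15], TCP at [0.219, 0.532, 0.193] pointing down, gripper open.
Joint ranges: [-2.73, 2.73], [-0.86, 2.22], [0.23, 2.46], [-1.11, 4.25], [0.08, 2.63], [-2.82, 2.82]. Speed limits (rad/s): [2.79, 2.79, 3.14, 3.14, 3.14, 3.14].

## Interface

Orientations are given as a unit quaternion [x, y, z, w].
In Python, from cell import arm gives the robot as it stands.
- The arm moves only by the tool send_rows, never from a script. Its argument "commands" is a list of rows, each an object of numbers: "tx", "ty", "tz": the shift along the tool's x, y, z each as a share of 0.03 m, from -1 to 1; "ax", "ay", "az": the turn, a rotation vector about the tool's x, y, z each as a share of 4 degrees, from -1 to 1. In form: [{"tx": .., "ty": .., "tz": .., "ax": .., "ay": .., "az": ..}, ...]. A call has exactly 8 rows; each row shifts and turns the commanded pose from where the row before left it, along the tool's axes as they then stand; what a row does not reach is not made up. A row lasts 1/12 s, in which the tool goes at most 41.7 mm and 7.16 degrees, less where a joint would pass 70% of its speed; a pose out of reach is approached as far as the arm can. A call with a number of a shift or a turn outside -1 to 1 is refused whole. A call with a gripper value outside its range is refused whole. "gripper" is the opening, from 0 (shut) to 1 (fully open), set as the call begins (left out, the last holds). The fingers move at their own pace and stop on an object; "force" is the grip in N (left out, the last holds). Time passes only in rows, so rows that do not move let the fingers close, or fill a call up. It gives the time, the measured TCP pose, the force, the opening and the grip force at its end, in the units of the state.
- arm.get_obs(): the state, without advancing time (a new reading comes with each control period).
- arm.grab_frame(name): name is "scene" or "top" or "wrist"; returns a dict with "img" (384x512x3 uint8, blue, green, red), "camera_matrix" (3x3 intrinsics, pixels), "extrinsics" (4x4, takes a point from camera to world coordinates); the wrist camera has in their place "mount" (4x4, takes a point from camera to tool coordinates, whose origin is the TCP and whose axes are the flange's). Camera axes: x right, y down, z forward; pixel columns grow to the right and rows downward; lengths in m; the calibration is good to about 2 mm. A picture is of the moment at which its call begins: read the wrist's pose just before it. There is no depth.
- arm.close_job(): hands the job in; it is judged then, once.
Trained networks look in the newest picture that a camera, given by its name, has taken for a name from the list of things; names that differ only in an ending like _2 or _b are one class to them, and where a whole thing is asked for, a point or a joint stands for the part that bears it (a point fixed in the world has none). Each returns a list of dicts, best first, with "conf" (0 to 1); they miss things now and then, are a little off and sometimes report something else, mostly with a low value. They report only what shows in the picture. A call takes as long as a camera call. They do not tell look-alikes from the thing itself.
- arm.search_frame(query, camera): "xyz" ([x, y, z] in m, in world coordinates, good to about 4 mm: the middle of the surface that is visible of it).
- arm.mark_of(query, camera): "xyz" ([x, y, z] in m, in world coordinates, good to about 4 mm: a listed point, or the origin of a listed thing).
The state is a dict: "t": time; "joints": joint angles; "dq": joint speeds; "joint_torque": joint torques, N m; "tool_pos": TCP position; "tcp_rot": TCP orientation; "contact_force": force on the tool from outside, world axes, zero at the start; "moment": the same for the moment, N m; "grip_width": finger opening in m; "grasp_force": force on a finger pad.
Only numpy, scipy, OpenCV 4.12 (cv2) and the standard library are available. Lean on these libraries where they do the work, as an engineer would, in place of code of your own. Each camera call takes 0.05 s, during which the arm holds its last target. There are 200 camera calls.

## Task

The four devices stripped from a practice panel stand piled up on the bench. Take the pile apart from the top down, one device at a time without toppling or dropping any, and set each gently down in the yellow tray that already holds one of its kind: upright on the floor of the tray's empty end, lengthwise like the one already there. Leave the crimping pliers where they lie.

Things in the scene. Friction and masses are not known exactly. Their poses are not given: they have to be found in the camera images.
- controller: Black compact controller with green terminal strips along its two ends and a small grey-green display, bottom of the pile. 110 mm long (own x), 66 mm wide (own y), 56 mm high; flat sides 56 mm high over the middle 66 mm of its length, the end shoulders 44 mm high. 0.26 kg. Origin: centre of its underside; z up. It stands on the bench.
- supply: Aluminium-coloured power supply with dark vent slots and orange terminals at its two ends, second from below, standing on the controller. 86 mm long (x), 53 mm wide (y), 54 mm high; flat sides full height over the middle 56 mm of its length, end shoulders 42 mm high. 0.20 kg. Origin: centre of its underside; z up.
- block: Blue distribution block with brass screw heads, third from below, standing on the power supply. 76 mm long (x), 36 mm wide (y), 50 mm high; flat sides full height over the middle 48 mm, end shoulders 38 mm high. 0.15 kg. Origin: centre of its underside; z up.
- breaker: White one-pole circuit breaker with a red toggle on a black patch, on top of the pile, standing on the distribution block. 85 mm long (x), 18 mm wide (y), 58 mm high, the toggle rising to 72 mm; flat sides full height over the middle 45 mm, end shoulders 46 mm high. 0.12 kg. Origin: centre of its underside; z up.
- tray_controller: Shallow yellow tray, fixed, holding one black controller (part of the tray, like the loose one). Outside 262 (x) x 106 (y) x 22 mm high; walls and floor 3 mm. Origin: centre of its underside; x points from empty to occupied end. The fixed one's centre is at x = +70 mm: floor free from x = -128 to +15 mm, 100 mm wide; a good centre for the new one: x = -57 mm, y = 0.
- tray_supply: Shallow yellow tray, fixed, holding one aluminium power supply (part of the tray, like the loose one). Outside 262 (x) x 106 (y) x 22 mm high; walls and floor 3 mm. Origin: centre of its underside; x points from empty to occupied end. The fixed one's centre is at x = +70 mm: floor free from x = -128 to +27 mm, 100 mm wide; a good centre for the new one: x = -57 mm, y = 0.
- tray_block: Shallow yellow tray, fixed, holding one blue distribution block (part of the tray, like the loose one). Outside 262 (x) x 106 (y) x 22 mm high; walls and floor 3 mm. Origin: centre of its underside; x points from empty to occupied end. The fixed one's centre is at x = +70 mm: floor free from x = -128 to +32 mm, 100 mm wide; a good centre for the new one: x = -57 mm, y = 0.
- tray_breaker: Shallow yellow tray, fixed, holding one white circuit breaker (part of the tray, like the loose one). Outside 262 (x) x 106 (y) x 22 mm high; walls and floor 3 mm. Origin: centre of its underside; x points from empty to occupied end. The fixed one's centre is at x = +70 mm: floor free from x = -128 to +28 mm, 100 mm wide; a good centre for the new one: x = -57 mm, y = 0.
- pliers: Crimping pliers with two red handles and dark steel jaws, lying flat and loose between the trays, to be left alone. About 225 mm along x (handles to -x, jaws to +x), 75 mm wide, 20 mm high. Origin: under the middle.
Things that resemble listed ones, but are neither listed nor needed, are in the scene too. Of the things that look like the supply, the smaller one is meant.

How it is judged:
By the outcome, as a careful person would: the job done as asked, in the order asked, and still so for the second after the job is handed in, with the robot touching nothing.
It also fails if it takes over 120 s, if anything falls off the work surface, if the arm or the gripper's body presses on something with over 40 N, if the wrist force passes 120 N, or if a joint passes its speed limit or range.

## Working session

There is one attempt and no reset: what is moved stays moved. The work goes in short steps, Python scripts to look and compute and a tool call to move; the robot and the scene stay as the last step left them, time stands still between calls to the robot, and variables do not carry over. Pictures are saved under pics/ and viewed, at most 14 in all, crops included, and the job is handed in when it is done.

Besides the shell and the picture viewer there is one more tool, called after "Request:" as name(argument=value, ...) on one line, values as JSON. send_rows: Moves the arm, as the interface text tells. Its arguments: {"type":"object","properties":{"commands":{"type":"array"},"gripper":{"type":"number"},"force":{"type":"number"}},"required":["commands"]}

```bash
mkdir -p pics; ls; python3 - <<'E'
from cell import arm
import cv2
for c in ("scene","top"):
    f=arm.grab_frame(c); cv2.imwrite(f"pics/{c}0.png",cv2.resize(f["img"],(800,600)))
    for q in ("controller","supply","block","breaker","tray_controller","tray_supply","tray_block","tray_breaker","pliers"):
        print(c,q,[([round(float(v),3) for v in d["xyz"]],round(d["conf"],2)) for d in arm.mark_of(q,c)][:5])
o=arm.get_obs(); print(o)
E
```

```text
pics
scene controller [([0.56, -0.37, 0.001], 0.88)]
scene supply [([0.561, -0.369, 0.061], 0.73), ([0.402, -0.389, 0.001], 0.63)]
scene block [([0.562, -0.368, 0.11], 0.85), ([0.56, -0.372, 0.161], 0.71)]
scene breaker [([0.56, -0.37, 0.158], 0.63)]
scene tray_controller [([0.54, 0.073, 0.002], 0.74), ([0.565, -0.367, 0.113], 0.7)]
scene tray_supply [([0.568, -0.22, -0.001], 0.9)]
scene tray_block [([0.551, 0.369, -0.0], 0.92)]
scene tray_breaker [([0.554, 0.214, -0.0], 0.97)]
scene pliers [([0.541, -0.07, 0.0], 0.7)]
top controller [([0.568, -0.366, -0.0], 0.85)]
top supply [([0.403, -0.386, 0.002], 0.76), ([0.562, -0.368, 0.055], 0.71)]
top block [([0.562, -0.368, 0.111], 0.68)]
top breaker [([0.557, -0.367, 0.161], 0.93)]
top tray_controller [([0.541, 0.071, 0.0], 0.74)]
top tray_supply [([0.571, -0.226, 0.003], 0.77)]
top tray_block [([0.552, 0.371, 0.003], 0.93)]
top tray_breaker [([0.558, 0.217, 0.005], 0.93)]
top pliers [([0.541, -0.071, -0.001], 0.75)]
{'t': 1.0, 'joints': array([ 1.02949222e+00,  2.06595923e-01,  1.54149313e+00, -1.96317830e-05,
        1.39347894e+00, -1.50523437e-01]), 'dq': array([ 7.43034449e-04,  7.02510026e-04,  6.20500413e-05, -1.77448141e-03,
        7.22057280e-04, -1.34220521e-04]), 'joint_torque': array([ 8.41361089e-04, -3.83057356e+01, -2.91975725e+01, -2.79945007e-04,
        5.96950085e-04, -1.39312638e-05]), 'tool_pos': array([0.21905906, 0.53165027, 0.19338725]), 'tcp_rot': array([1.94147757e-01, 9.80972297e-01, 8.32326986e-06, 1.32701031e-05]), 'contact_force': array([-0.11455956,  0.32574599,  0.06574632]), 'moment': array([ 0.00708247,  0.02046634, -0.01362842]), 'grasp_force': 0.0, 'grip_width': 0.08538815715524785}
```

View pics/scene0.png

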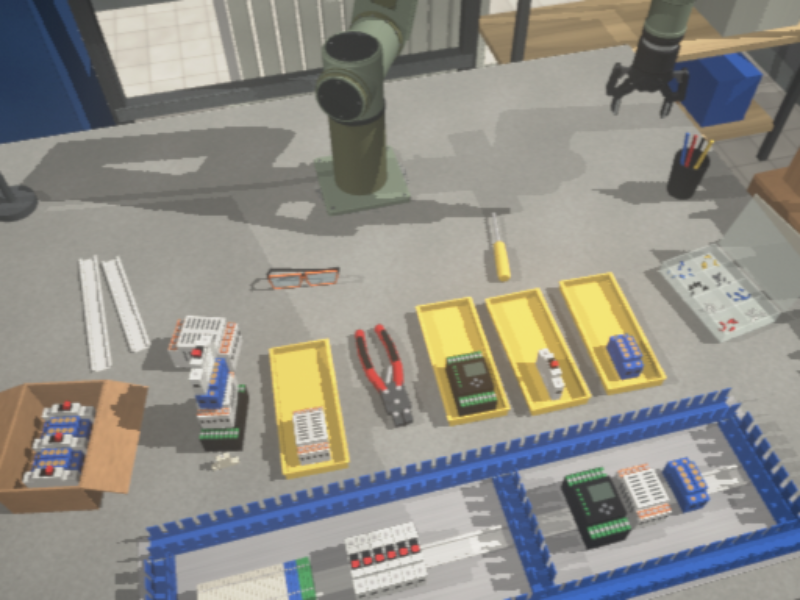

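View pics/top0.png

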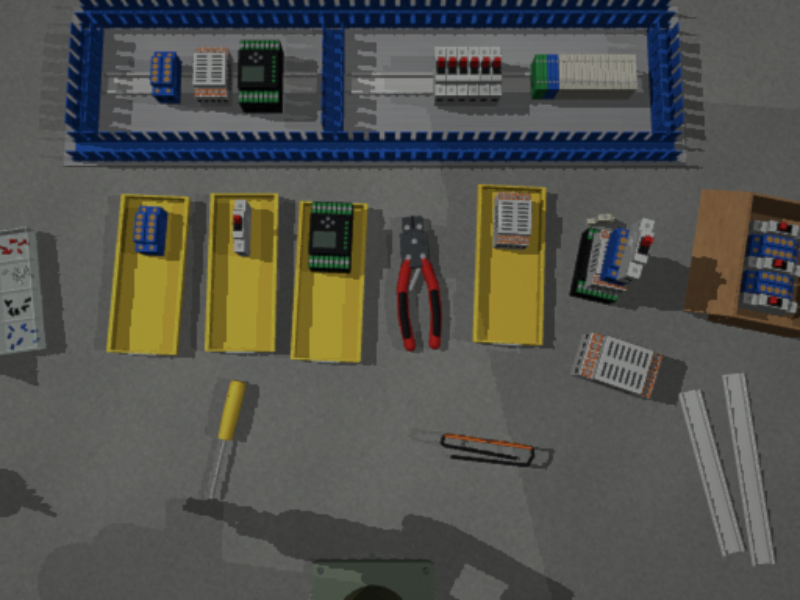

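The pile stands at about (240,390) px in the scene view and (605,260) px in the top view. The larger look-alike supply is beside it at (620,365) in the top view. The trays, left to right in the top view, are block, breaker, controller and supply, with their empty ends toward the robot.

```bash
cat >h.py <<'E'
from cell import arm
import numpy as np, cv2
from scipy.spatial.transform import Rotation as Ro
def need(x,y,z,head):
    """rows needed: shift in the present tool axes (units of 30 mm), then turn (units of 4 deg); head = heading of tool x, deg"""
    o=arm.get_obs(); R=Ro.from_quat(o["tcp_rot"]); M=R.as_matrix()
    d=M.T@(np.array([x,y,z])-o["tool_pos"])/.03
    c,s=np.cos(np.radians(head)),np.sin(np.radians(head))
    G=np.array([[c,s,0],[s,-c,0],[0,0,-1]])   # columns x,y,z
    r=Ro.from_matrix(M.T@G).as_rotvec(degrees=True)/4
    print("t",o["t"].__round__(2),"shift",d.round(2),"turn",r.round(2),"pos",o["tool_pos"].round(4),"j6",round(float(o["joints"][5]),2),"F",o["contact_force"].round(1),"grip",round(float(o["grip_width"]),4),round(float(o["grasp_force"]),1))
def plane(f,px,z,T=None):
    K=f["camera_matrix"];T=f["extrinsics"] if T is None else T
    p=np.c_[np.array(px,float).reshape(-1,2),np.ones(len(np.array(px).reshape(-1,2)))]
    d=(T[:3,:3]@np.linalg.inv(K)@p.T).T;o=T[:3,3]
    return o+d*((z-o[2])/d[:,2])[:,None]
def wrist():
    o=arm.get_obs();f=arm.grab_frame("wrist")
    T=np.eye(4);T[:3,:3]=Ro.from_quat(o["tcp_rot"]).as_matrix();T[:3,3]=o["tool_pos"]
    f["extrinsics"]=T@f["mount"];return f
E
python3 - <<'E'
from h import *
f=arm.grab_frame("top");im=f["img"]
hsv=cv2.cvtColor(im,cv2.COLOR_BGR2HSV)
m=cv2.inRange(hsv,(22,120,60),(34,255,255))
m=cv2.morphologyEx(m,cv2.MORPH_CLOSE,np.ones((3,3)))
for c in cv2.findContours(m,cv2.RETR_EXTERNAL,cv2.CHAIN_APPROX_NONE)[0]:
    if cv2.contourArea(c)<1500: continue
    P=plane(f,c.reshape(-1,2),.022)[:,:2]
    (cx,cy),(w,h),a=cv2.minAreaRect((P*1000).astype(np.float32)); 
    print("tray",round(cx),round(cy),round(w),round(h),round(a,1))
    bp=cv2.approxPolyDP(cv2.convexHull(c),6,True); print((plane(f,bp,.022)[:,:2]*1000).round().tolist())
f2=wrist();print(f2["mount"].round(3).tolist())
need(.56,-.37,.40,180)
E
```

```text
tray 544 72 113 262 87.7
[[675.0, 121.0], [672.0, 13.0], [412.0, 22.0], [417.0, 132.0]]
tray 559 216 114 259 89.9
[[688.0, 161.0], [429.0, 160.0], [429.0, 271.0], [688.0, 272.0]]
tray 556 368 117 262 87.5
[[688.0, 418.0], [678.0, 306.0], [424.0, 317.0], [429.0, 430.0]]
tray 572 -223 114 264 87.1
[[704.0, -174.0], [699.0, -286.0], [439.0, -271.0], [447.0, -160.0]]
[[-0.0, -0.96, -0.282, 0.071], [1.0, -0.0, 0.0, -0.0], [-0.0, -0.282, 0.96, -0.179], [0.0, 0.0, 0.0, 1.0]]
t 1.1 shift [-21.96 -23.46  -6.89] turn [-0.   0.  -5.6] pos [0.219  0.5316 0.1934] j6 -0.15 F [ 0.5 -0.6  0.3] grip 0.0855 0.0
```

Request:
send_rows(commands=[{"tx":-0.4,"ty":-0.45,"tz":-0.6},{"tx":-0.85,"ty":-0.9,"tz":-0.6},{"tx":-0.85,"ty":-0.9,"tz":-0.6},{"tx":-0.85,"ty":-0.9,"tz":-0.6},{"tx":-0.85,"ty":-0.9,"tz":-0.6},{"tx":-0.85,"ty":-0.9,"tz":-0.6},{"tx":-0.85,"ty":-0.9,"tz":-0.6},{"tx":-0.85,"ty":-0.9,"tz":-0.6}], gripper=1)

```text
schema error: expected keys tx, ty, tz, ax, ay, az
```

Request:
send_rows(commands=[{"tx":-0.85,"ty":-0.9,"tz":-0.25},{"tx":-0.85,"ty":-0.9,"tz":-0.25},{"tx":-0.85,"ty":-0.9,"tz":-0.25},{"tx":-0.85,"ty":-0.9,"tz":-0.25},{"tx":-0.85,"ty":-0.9,"tz":-0.25},{"tx":-0.85,"ty":-0.9,"tz":-0.25},{"tx":-0.85,"ty":-0.9,"tz":-0.25},{"tx":-0.85,"ty":-0.9,"tz":-0.25}])

```text
schema error: expected keys tx, ty, tz, ax, ay, az
```

Request:
send_rows(commands=[{"tx":-0.85,"ty":-0.9},{"tx":-0.85,"ty":-0.9},{"tx":-0.85,"ty":-0.9},{"tx":-0.85,"ty":-0.9},{"tx":-0.85,"ty":-0.9},{"tx":-0.85,"ty":-0.9},{"tx":-0.85,"ty":-0.9},{"tx":-0.5,"ty":-0.6}])

```text
schema error: expected keys tx, ty, tz, ax, ay, az
```

Request:
send_rows(commands=[{"az":-0.5},{"az":-1},{"az":-1},{"az":-1},{"az":-1},{"az":-0.8},{"az":-0.3},{}])

```text
schema error: expected keys tx, ty, tz, ax, ay, az
```

```bash
python3 - <<'E'
from h import *
need(.56,-.37,.40,180)
f=wrist();cv2.imwrite("pics/w1.png",cv2.resize(f["img"],(800,600)))
np.savez("w1.npz",img=f["img"],K=f["camera_matrix"],T=f["extrinsics"])
for q in ("breaker","block","supply","controller"): print(q,[(np.round(d["xyz"],3).tolist(),round(d["conf"],2)) for d in arm.mark_of(q,"wrist")])
E
```

```text
t 1.1 shift [-21.96 -23.46  -6.89] turn [-0.   0.  -5.6] pos [0.219  0.5316 0.1934] j6 -0.15 F [ 0.5 -0.6  0.3] grip 0.0855 0.0
breaker []
block []
supply []
controller []
```

View pics/w1.png

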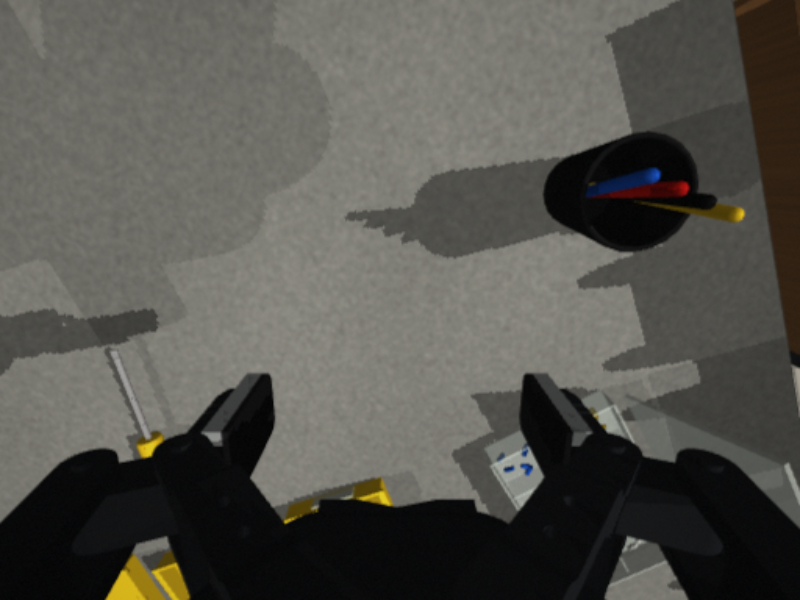

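The rows were refused because every row needs all six keys. The arm hasn't moved, and the view shows only the bench by the pen cup at (620,190).

Request:
send_rows(commands=[{"tx":-0.4,"ty":-0.45,"tz":-0.6,"ax":0,"ay":0,"az":0},{"tx":-0.85,"ty":-0.9,"tz":-0.6,"ax":0,"ay":0,"az":0},{"tx":-0.85,"ty":-0.9,"tz":-0.6,"ax":0,"ay":0,"az":0},{"tx":-0.85,"ty":-0.9,"tz":-0.6,"ax":0,"ay":0,"az":0},{"tx":-0.85,"ty":-0.9,"tz":-0.6,"ax":0,"ay":0,"az":0},{"tx":-0.85,"ty":-0.9,"tz":-0.6,"ax":0,"ay":0,"az":0},{"tx":-0.85,"ty":-0.9,"tz":-0.6,"ax":0,"ay":0,"az":0},{"tx":-0.85,"ty":-0.9,"tz":-0.6,"ax":0,"ay":0,"az":0}], gripper=1)

```text
t: 2.02
tool_pos: [0.3181, 0.2702, 0.3385]
tcp_rot: [0.194, 0.981, 0.0, 0.0]
contact_force: [1.1, -0.3, 0.3]
grip_width: 0.0851
grasp_force: 0.0
```

Request:
send_rows(commands=[{"tx":-0.85,"ty":-0.9,"tz":-0.25,"ax":0,"ay":0,"az":0},{"tx":-0.85,"ty":-0.9,"tz":-0.25,"ax":0,"ay":0,"az":0},{"tx":-0.85,"ty":-0.9,"tz":-0.25,"ax":0,"ay":0,"az":0},{"tx":-0.85,"ty":-0.9,"tz":-0.25,"ax":0,"ay":0,"az":0},{"tx":-0.85,"ty":-0.9,"tz":-0.25,"ax":0,"ay":0,"az":0},{"tx":-0.85,"ty":-0.9,"tz":-0.25,"ax":0,"ay":0,"az":0},{"tx":-0.85,"ty":-0.9,"tz":-0.25,"ax":0,"ay":0,"az":0},{"tx":-0.85,"ty":-0.9,"tz":-0.25,"ax":0,"ay":0,"az":0}])

```text
t: 2.68
tool_pos: [0.4246, -0.0074, 0.3981]
tcp_rot: [0.194, 0.981, 0.0, 0.001]
contact_force: [0.4, 0.7, 0.3]
grip_width: 0.0853
grasp_force: 0.0
```

Request:
send_rows(commands=[{"tx":-0.85,"ty":-0.9,"tz":0,"ax":0,"ay":0,"az":0},{"tx":-0.85,"ty":-0.9,"tz":0,"ax":0,"ay":0,"az":0},{"tx":-0.85,"ty":-0.9,"tz":0,"ax":0,"ay":0,"az":0},{"tx":-0.85,"ty":-0.9,"tz":0,"ax":0,"ay":0,"az":0},{"tx":-0.85,"ty":-0.9,"tz":0,"ax":0,"ay":0,"az":0},{"tx":-0.85,"ty":-0.9,"tz":0,"ax":0,"ay":0,"az":0},{"tx":-0.85,"ty":-0.9,"tz":0,"ax":0,"ay":0,"az":0},{"tx":-0.5,"ty":-0.6,"tz":0,"ax":0,"ay":0,"az":0}])

```text
t: 3.35
tool_pos: [0.5249, -0.274, 0.3963]
tcp_rot: [0.195, 0.981, -0.0, -0.0]
contact_force: [-0.5, 0.4, -0.1]
grip_width: 0.0853
grasp_force: 0.0
```

Request:
send_rows(commands=[{"tx":0,"ty":0,"tz":0,"ax":0,"ay":0,"az":-0.5},{"tx":0,"ty":0,"tz":0,"ax":0,"ay":0,"az":-1},{"tx":0,"ty":0,"tz":0,"ax":0,"ay":0,"az":-1},{"tx":0,"ty":0,"tz":0,"ax":0,"ay":0,"az":-1},{"tx":0,"ty":0,"tz":0,"ax":0,"ay":0,"az":-1},{"tx":0,"ty":0,"tz":0,"ax":0,"ay":0,"az":-0.8},{"tx":0,"ty":0,"tz":0,"ax":0,"ay":0,"az":-0.3},{"tx":0,"ty":0,"tz":0,"ax":0,"ay":0,"az":0}])

```text
t: 4.02
tool_pos: [0.5244, -0.2707, 0.3974]
tcp_rot: [0.0, 1.0, -0.0, -0.0]
contact_force: [0.2, 0.2, -0.1]
grip_width: 0.0854
grasp_force: 0.0
```

```bash
python3 - <<'E'
from h import *
need(.56,-.37,.40,180)
f=wrist();cv2.imwrite("pics/w2.png",cv2.resize(f["img"],(800,600)))
for q in ("breaker","block","supply","controller"): print(q,[(np.round(d["xyz"],3).tolist(),round(d["conf"],2)) for d in arm.mark_of(q,"wrist")])
E
```

```text
t 4.02 shift [-1.19 -3.31 -0.09] turn [-0. -0. -0.] pos [ 0.5244 -0.2707  0.3974] j6 -2.19 F [ 0.2  0.2 -0.1] grip 0.0854 0.0
breaker [([0.563, -0.37, -0.001], 0.27)]
block [([0.562, -0.368, 0.11], 0.97)]
supply [([0.406, -0.389, 0.0], 0.88)]
controller [([0.561, -0.369, 0.0], 0.94)]
```

View pics/w2.png

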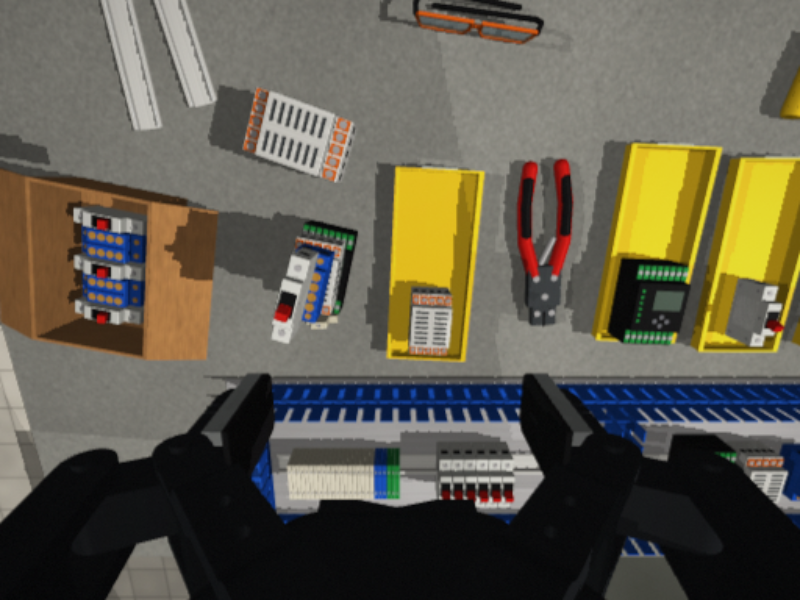

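The pile is at (310,285). The breaker runs from (300,250) to (280,340), and the pile is turned about 10–20°. I'll zoom in for the yaws.

```bash
python3 - <<'E'
from h import *
f=wrist();np.savez("w2.npz",img=f["img"],camera_matrix=f["camera_matrix"],extrinsics=f["extrinsics"])
c=f["img"][130:230,160:240];cv2.imwrite("pics/w2c.png",cv2.resize(c,None,fx=6,fy=6,interpolation=cv2.INTER_CUBIC))
E
```

```text
(no output)
```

View pics/w2c.png

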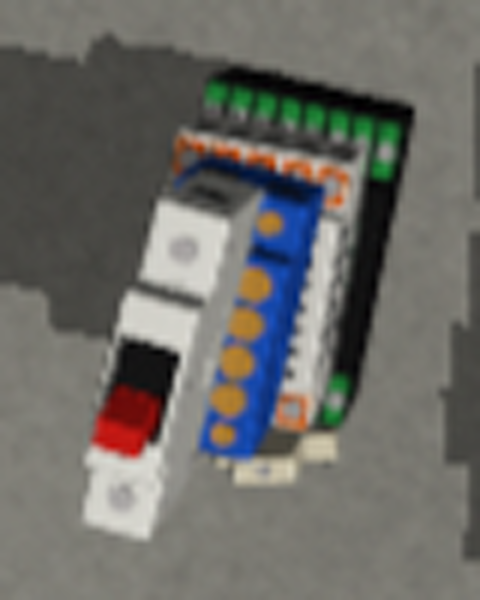

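```bash
python3 - <<'E'
from h import *
f=dict(np.load("w2.npz"))
for n,z,p in (("breaker",.206,[(160,197),(228,212),(150,540),(85,520)]),("block",.148,[(325,195),(255,455)]),("supply",.098,[(350,165),(308,425)]),("contr",.044,[(413,105),(350,420)])):
    P=plane(f,np.array(p)/6+[160,130],z)[:,:2]; print(n,(P*1000).round().tolist(),P.mean(0).round(4))
    e=[(P[0],P[1])] if len(p)==2 else [(P[0],P[3]),(P[1],P[2])]
    print([round(float(np.degrees(np.arctan2(*(b-a)[::-1]))),1) for a,b in e])
E
```

```text
breaker [[517.0, -364.0], [520.0, -349.0], [602.0, -373.0], [597.0, -388.0]] [ 0.5589 -0.3684]
[-16.8, -16.4]
block [[526.0, -334.0], [600.0, -357.0]] [ 0.5629 -0.3458]
[-17.2]
supply [[526.0, -334.0], [607.0, -350.0]] [ 0.5662 -0.3421]
[-11.3]
contr [[514.0, -320.0], [622.0, -345.0]] [ 0.5682 -0.3321]
[-12.9]
```

Request:
send_rows(commands=[{"tx":-0.24,"ty":-0.66,"tz":0,"ax":0,"ay":0,"az":0},{"tx":-0.24,"ty":-0.66,"tz":0,"ax":0,"ay":0,"az":0},{"tx":-0.24,"ty":-0.66,"tz":0,"ax":0,"ay":0,"az":0},{"tx":-0.24,"ty":-0.66,"tz":0.4,"ax":0,"ay":0,"az":0},{"tx":-0.23,"ty":-0.64,"tz":0.5,"ax":0,"ay":0,"az":0.15},{"tx":0,"ty":0,"tz":0.7,"ax":0,"ay":0,"az":1},{"tx":0,"ty":0,"tz":0.7,"ax":0,"ay":0,"az":1},{"tx":0,"ty":0,"tz":0.5,"ax":0,"ay":0,"az":1}])

```text
t: 4.98
tool_pos: [0.5596, -0.3692, 0.3105]
tcp_rot: [0.112, 0.994, 0.001, -0.001]
contact_force: [0.9, 0.1, 0.5]
grip_width: 0.0855
grasp_force: 0.0
```

Request:
send_rows(commands=[{"tx":0,"ty":0,"tz":0,"ax":0,"ay":0,"az":1},{"tx":0,"ty":0,"tz":0,"ax":0,"ay":0,"az":0},{"tx":0,"ty":0,"tz":0,"ax":0,"ay":0,"az":0},{"tx":0,"ty":0,"tz":0,"ax":0,"ay":0,"az":0},{"tx":0,"ty":0,"tz":0,"ax":0,"ay":0,"az":0},{"tx":0,"ty":0,"tz":0,"ax":0,"ay":0,"az":0},{"tx":0,"ty":0,"tz":0,"ax":0,"ay":0,"az":0},{"tx":0,"ty":0,"tz":0,"ax":0,"ay":0,"az":0}])

```text
t: 5.65
tool_pos: [0.5603, -0.3691, 0.3138]
tcp_rot: [0.144, 0.99, -0.0, 0.0]
contact_force: [0.7, 0.2, -0.2]
grip_width: 0.0855
grasp_force: 0.0
```

```bash
python3 - <<'E'
from h import *
need(.56,-.369,.178,163.4)
f=wrist();cv2.imwrite("pics/w3.png",cv2.resize(f["img"],(800,600)))
for q in ("breaker","block"): print(q,[(np.round(d["xyz"],3).tolist(),round(d["conf"],2)) for d in arm.mark_of(q,"wrist")])
np.savez("w3.npz",img=f["img"],camera_matrix=f["camera_matrix"],extrinsics=f["extrinsics"])
E
```

```text
t 5.65 shift [0.01 0.   4.53] turn [-0.    0.01  0.01] pos [ 0.5603 -0.3691  0.3138] j6 -1.99 F [ 0.7  0.2 -0.2] grip 0.0855 0.0
breaker [([0.56, -0.372, 0.166], 0.75)]
block [([0.562, -0.368, 0.111], 0.91)]
```

View pics/w3.png

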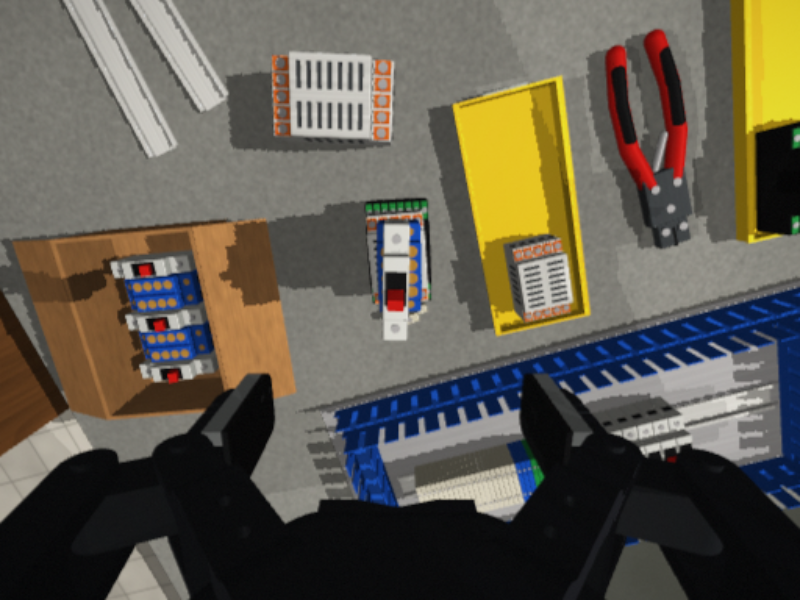

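The breaker is centred and parallel to the pads at x≈397 px. I'll go down and grip.

Request:
send_rows(commands=[{"tx":0,"ty":0,"tz":0.5,"ax":0,"ay":0,"az":0},{"tx":0,"ty":0,"tz":0.9,"ax":0,"ay":0,"az":0},{"tx":0,"ty":0,"tz":0.9,"ax":0,"ay":0,"az":0},{"tx":0,"ty":0,"tz":0.8,"ax":0,"ay":0,"az":0},{"tx":0,"ty":0,"tz":0.6,"ax":0,"ay":0,"az":0},{"tx":0,"ty":0,"tz":0.5,"ax":0,"ay":0,"az":0},{"tx":0,"ty":0,"tz":0.3,"ax":0,"ay":0,"az":0},{"tx":0,"ty":0,"tz":0,"ax":0,"ay":0,"az":0}])

```text
t: 6.47
tool_pos: [0.5587, -0.3679, 0.1753]
tcp_rot: [0.144, 0.99, 0.001, -0.002]
contact_force: [0.6, 0.2, -0.0]
grip_width: 0.0856
grasp_force: 0.0
```

Request:
send_rows(commands=[{"tx":0,"ty":0,"tz":0,"ax":0,"ay":0,"az":0},{"tx":0,"ty":0,"tz":0,"ax":0,"ay":0,"az":0},{"tx":0,"ty":0,"tz":0,"ax":0,"ay":0,"az":0},{"tx":0,"ty":0,"tz":0,"ax":0,"ay":0,"az":0},{"tx":0,"ty":0,"tz":0,"ax":0,"ay":0,"az":0},{"tx":0,"ty":0,"tz":0,"ax":0,"ay":0,"az":0},{"tx":0,"ty":0,"tz":0,"ax":0,"ay":0,"az":0},{"tx":0,"ty":0,"tz":0,"ax":0,"ay":0,"az":0}], gripper=0.12, force=30)

```text
t: 7.13
tool_pos: [0.5606, -0.3695, 0.1794]
tcp_rot: [0.144, 0.99, -0.001, 0.001]
contact_force: [0.7, -0.0, 2.8]
grip_width: 0.0158
grasp_force: 29.4
```

Request:
send_rows(commands=[{"tx":0,"ty":0,"tz":-0.15,"ax":0,"ay":0,"az":0},{"tx":0,"ty":0,"tz":-0.25,"ax":0,"ay":0,"az":0},{"tx":0,"ty":0,"tz":-0.4,"ax":0,"ay":0,"az":0},{"tx":0,"ty":0,"tz":-0.6,"ax":0,"ay":0,"az":0},{"tx":0,"ty":0,"tz":-0.6,"ax":0,"ay":0,"az":0},{"tx":0,"ty":0,"tz":-0.4,"ax":0,"ay":0,"az":0},{"tx":0,"ty":0,"tz":-0.2,"ax":0,"ay":0,"az":0},{"tx":0,"ty":0,"tz":0,"ax":0,"ay":0,"az":0}], gripper=0)

```text
t: 7.8
tool_pos: [0.5611, -0.3699, 0.2592]
tcp_rot: [0.144, 0.99, -0.001, 0.002]
contact_force: [-0.4, -0.6, -0.4]
grip_width: 0.0155
grasp_force: 29.3
```

```bash
python3 - <<'E'
from h import *
# tray poses: x-axis headings from first top fit
f=arm.grab_frame("top")
for q in ("tray_controller","tray_supply","tray_block","tray_breaker"):
    for c in ("top","scene"):
        if c=="scene": arm.grab_frame(c)
        print(q,c,[(np.round(d["xyz"],3).tolist(),round(d["conf"],2)) for d in arm.mark_of(q,c)][:1])
need(.501,.2155,.30,180)
E
```

```text
tray_controller top [([0.539, 0.075, -0.005], 0.68)]
tray_controller scene [([0.541, 0.072, 0.001], 0.7)]
tray_supply top [([0.57, -0.223, 0.004], 0.57)]
tray_supply scene [([0.566, -0.219, -0.004], 0.67)]
tray_block top [([0.551, 0.371, 0.001], 0.82)]
tray_block scene [([0.551, 0.369, -0.002], 0.56)]
tray_breaker top [([0.563, 0.214, 0.002], 0.87)]
tray_breaker scene [([0.556, 0.215, -0.002], 0.57)]
t 8.45 shift [ 7.45 18.11 -1.46] turn [ 0.   -0.   -4.15] pos [ 0.5601 -0.3691  0.2562] j6 -1.99 F [-0.3 -0.3 -1.2] grip 0.0153 29.3
```

Request:
send_rows(commands=[{"tx":0.2,"ty":0.48,"tz":0,"ax":0,"ay":0,"az":0},{"tx":0.39,"ty":0.95,"tz":0,"ax":0,"ay":0,"az":0},{"tx":0.39,"ty":0.95,"tz":0,"ax":0,"ay":0,"az":0},{"tx":0.39,"ty":0.95,"tz":0,"ax":0,"ay":0,"az":0},{"tx":0.39,"ty":0.95,"tz":0,"ax":0,"ay":0,"az":0},{"tx":0.39,"ty":0.95,"tz":0,"ax":0,"ay":0,"az":0},{"tx":0.39,"ty":0.95,"tz":0,"ax":0,"ay":0,"az":0},{"tx":0.39,"ty":0.95,"tz":0,"ax":0,"ay":0,"az":0}])

```text
t: 9.12
tool_pos: [0.5367, -0.1376, 0.2567]
tcp_rot: [0.144, 0.99, -0.0, 0.0]
contact_force: [-0.2, -0.2, -1.0]
grip_width: 0.0154
grasp_force: 29.3
```

Request:
send_rows(commands=[{"tx":0.39,"ty":0.95,"tz":0,"ax":0,"ay":0,"az":0},{"tx":0.39,"ty":0.95,"tz":0,"ax":0,"ay":0,"az":0},{"tx":0.39,"ty":0.95,"tz":0,"ax":0,"ay":0,"az":0},{"tx":0.39,"ty":0.95,"tz":0,"ax":0,"ay":0,"az":0},{"tx":0.39,"ty":0.95,"tz":0,"ax":0,"ay":0,"az":0},{"tx":0.39,"ty":0.95,"tz":0,"ax":0,"ay":0,"az":0},{"tx":0.39,"ty":0.95,"tz":0,"ax":0,"ay":0,"az":0},{"tx":0.39,"ty":0.95,"tz":0,"ax":0,"ay":0,"az":0}])

```text
t: 9.78
tool_pos: [0.5121, 0.1077, 0.2568]
tcp_rot: [0.144, 0.99, 0.0, 0.0]
contact_force: [0.8, -0.0, -1.2]
grip_width: 0.0152
grasp_force: 29.3
```

Request:
send_rows(commands=[{"tx":0.39,"ty":0.95,"tz":0,"ax":0,"ay":0,"az":0},{"tx":0.39,"ty":0.95,"tz":0,"ax":0,"ay":0,"az":0},{"tx":0.3,"ty":0.73,"tz":0,"ax":0,"ay":0,"az":0},{"tx":0.2,"ty":0.5,"tz":0,"ax":0,"ay":0,"az":0},{"tx":0,"ty":0,"tz":0,"ax":0,"ay":0,"az":-1},{"tx":0,"ty":0,"tz":0,"ax":0,"ay":0,"az":-1},{"tx":0,"ty":0,"tz":0,"ax":0,"ay":0,"az":-1},{"tx":0,"ty":0,"tz":0,"ax":0,"ay":0,"az":-1}])

```text
t: 10.45
tool_pos: [0.5023, 0.2075, 0.2566]
tcp_rot: [0.003, 1.0, 0.0, 0.0]
contact_force: [-0.1, -0.0, -1.0]
grip_width: 0.0152
grasp_force: 29.4
```

```bash
python3 - <<'E'
from h import *
need(.500,.2155,.022,180)
f=wrist();cv2.imwrite("pics/w4.png",cv2.resize(f["img"],(800,600)))
np.savez("w4.npz",img=f["img"],camera_matrix=f["camera_matrix"],extrinsics=f["extrinsics"])
for q in ("tray_controller","tray_supply","tray_block","tray_breaker"): print(q,[(np.round(d["xyz"],3).tolist(),round(d["conf"],2)) for d in arm.mark_of(q,"wrist")][:2])
E
```

```text
t 10.45 shift [0.08 0.27 7.82] turn [ 0.    0.01 -0.09] pos [0.5023 0.2075 0.2566] j6 -1.33 F [-0.1 -0.  -1. ] grip 0.0152 29.4
tray_controller [([0.54, 0.073, 0.003], 0.83)]
tray_supply [([0.572, -0.222, 0.001], 0.76)]
tray_block [([0.556, 0.374, 0.002], 0.64)]
tray_breaker [([0.563, 0.219, 0.001], 0.56)]
```

View pics/w4.png

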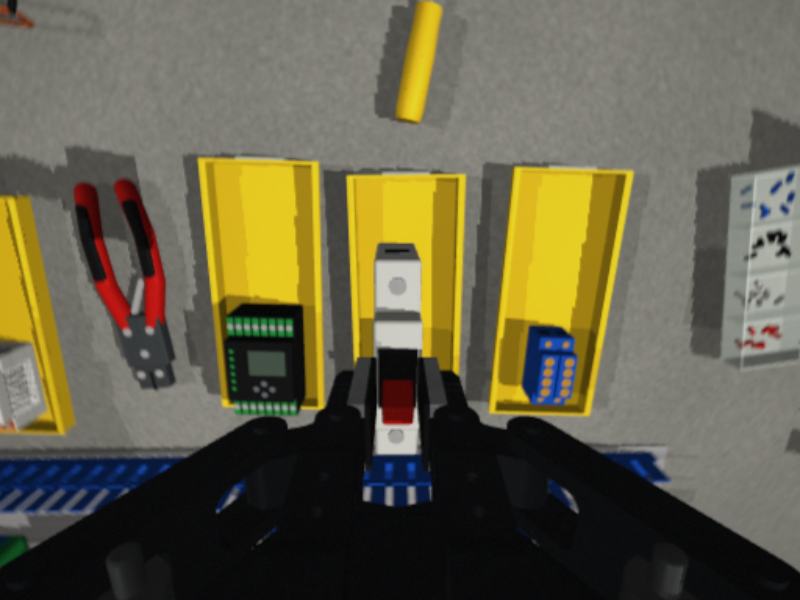

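```bash
python3 - <<'E'
from h import *
f=dict(np.load("w4.npz"))
for n,p in (("ctrl",[(199,159),(320,162)]),("breaker",[(347,177),(466,175)]),("block",[(514,168),(632,171),(592,414),(490,412)]),("brside",[(347,177),(357,330),(466,175),(462,330)]),("cside",[(199,159),(214,320),(320,162),(323,300)])):
    P=plane(f,np.array(p)*.64,.022)[:,:2]*1000; print(n,P.round().tolist(),P.mean(0).round())
need(.500,.2155,.022,180)
E
```

```text
ctrl [[411.0, 24.0], [415.0, 136.0]] [413.  80.]
breaker [[428.0, 161.0], [427.0, 274.0]] [428. 217.]
block [[421.0, 318.0], [424.0, 430.0], [683.0, 424.0], [680.0, 310.0]] [552. 371.]
brside [[428.0, 161.0], [582.0, 166.0], [427.0, 274.0], [582.0, 276.0]] [505. 219.]
cside [[411.0, 24.0], [570.0, 17.0], [415.0, 136.0], [549.0, 132.0]] [486.  77.]
t 10.7 shift [0.09 0.28 7.82] turn [ 0.    0.   -0.17] pos [0.5025 0.2072 0.2565] j6 -1.33 F [-0.2 -0.4 -0.5] grip 0.0155 29.4
```

Request:
send_rows(commands=[{"tx":0.02,"ty":0.33,"tz":0.5,"ax":0,"ay":0,"az":-0.2},{"tx":0,"ty":0,"tz":0.9,"ax":0,"ay":0,"az":0},{"tx":0,"ty":0,"tz":1,"ax":0,"ay":0,"az":0},{"tx":0,"ty":0,"tz":1,"ax":0,"ay":0,"az":0},{"tx":0,"ty":0,"tz":1,"ax":0,"ay":0,"az":0},{"tx":0,"ty":0,"tz":1,"ax":0,"ay":0,"az":0},{"tx":0,"ty":0,"tz":0.8,"ax":0,"ay":0,"az":0},{"tx":0,"ty":0,"tz":0.6,"ax":0,"ay":0,"az":0}])

```text
t: 11.37
tool_pos: [0.5002, 0.2166, 0.0497]
tcp_rot: [-0.001, 1.0, -0.0, -0.002]
contact_force: [-0.3, -0.9, -1.6]
grip_width: 0.0151
grasp_force: 29.4
```

Request:
send_rows(commands=[{"tx":0,"ty":0,"tz":0.4,"ax":0,"ay":0,"az":0},{"tx":0,"ty":0,"tz":0.25,"ax":0,"ay":0,"az":0},{"tx":0,"ty":0,"tz":0.1,"ax":0,"ay":0,"az":0},{"tx":0,"ty":0,"tz":0,"ax":0,"ay":0,"az":0},{"tx":0,"ty":0,"tz":0,"ax":0,"ay":0,"az":0},{"tx":0,"ty":0,"tz":0,"ax":0,"ay":0,"az":0},{"tx":0,"ty":0,"tz":0,"ax":0,"ay":0,"az":0},{"tx":0,"ty":0,"tz":0,"ax":0,"ay":0,"az":0}])

```text
t: 12.03
tool_pos: [0.5027, 0.2173, 0.0309]
tcp_rot: [-0.002, 1.0, 0.0, 0.001]
contact_force: [0.0, 0.4, -1.0]
grip_width: 0.0151
grasp_force: 29.4
```

```bash
python3 - <<'E'
from h import *
need(.502,.217,.021,180)
E
```

```text
t 12.03 shift [ 0.02 -0.01  0.33] turn [0.01 0.03 0.05] pos [0.5027 0.2173 0.0309] j6 -1.32 F [ 0.   0.4 -1. ] grip 0.0151 29.4
```

Request:
send_rows(commands=[{"tx":0,"ty":0,"tz":0.08,"ax":0,"ay":0,"az":0},{"tx":0,"ty":0,"tz":0.08,"ax":0,"ay":0,"az":0},{"tx":0,"ty":0,"tz":0.06,"ax":0,"ay":0,"az":0},{"tx":0,"ty":0,"tz":0.05,"ax":0,"ay":0,"az":0},{"tx":0,"ty":0,"tz":0.03,"ax":0,"ay":0,"az":0},{"tx":0,"ty":0,"tz":0,"ax":0,"ay":0,"az":0},{"tx":0,"ty":0,"tz":0,"ax":0,"ay":0,"az":0},{"tx":0,"ty":0,"tz":0,"ax":0,"ay":0,"az":0}])

```text
t: 12.7
tool_pos: [0.5018, 0.2171, 0.0223]
tcp_rot: [-0.002, 1.0, -0.0, -0.0]
contact_force: [-4.3, -1.5, 9.2]
grip_width: 0.0156
grasp_force: 32.6
```

Request:
send_rows(commands=[{"tx":0,"ty":0,"tz":-0.03,"ax":0,"ay":0,"az":0},{"tx":0,"ty":0,"tz":0,"ax":0,"ay":0,"az":0},{"tx":0,"ty":0,"tz":0,"ax":0,"ay":0,"az":0},{"tx":0,"ty":0,"tz":0,"ax":0,"ay":0,"az":0},{"tx":0,"ty":0,"tz":-0.1,"ax":0,"ay":0,"az":0},{"tx":0,"ty":0,"tz":-0.3,"ax":0,"ay":0,"az":0},{"tx":0,"ty":0,"tz":-0.6,"ax":0,"ay":0,"az":0},{"tx":0,"ty":0,"tz":-1,"ax":0,"ay":0,"az":0}], gripper=0.45)

```text
t: 13.37
tool_pos: [0.499, 0.2163, 0.0798]
tcp_rot: [-0.002, 1.0, -0.001, -0.003]
contact_force: [-0.2, -0.7, -0.6]
grip_width: 0.0385
grasp_force: 0.0
```

Request:
send_rows(commands=[{"tx":0,"ty":0,"tz":-1,"ax":0,"ay":0,"az":0},{"tx":0,"ty":0,"tz":-1,"ax":0,"ay":0,"az":0},{"tx":0,"ty":0,"tz":-1,"ax":0,"ay":0,"az":0},{"tx":0,"ty":0,"tz":-1,"ax":0,"ay":0,"az":0},{"tx":0,"ty":0,"tz":-1,"ax":0,"ay":0,"az":0},{"tx":0,"ty":0,"tz":-1,"ax":0,"ay":0,"az":0},{"tx":0,"ty":0,"tz":0,"ax":0,"ay":0,"az":0},{"tx":0,"ty":0,"tz":0,"ax":0,"ay":0,"az":0}])

```text
t: 14.03
tool_pos: [0.5036, 0.2176, 0.2654]
tcp_rot: [-0.002, 1.0, 0.001, 0.003]
contact_force: [-0.5, 0.4, 0.1]
grip_width: 0.0383
grasp_force: 0.0
```

```bash
python3 - <<'E'
from h import *
f=arm.grab_frame("scene");cv2.imwrite("pics/s2.png",cv2.resize(f["img"],(800,600)))
for q in ("breaker","block","supply"):print(q,[(np.round(d["xyz"],3).tolist(),round(d["conf"],2)) for d in arm.mark_of(q,"scene")][:4])
need(.562,-.368,.25,162.8)
E
```

```text
breaker [([0.504, 0.212, 0.004], 0.6)]
block [([0.566, -0.37, 0.108], 0.56)]
supply [([0.558, -0.366, 0.062], 0.94), ([0.404, -0.388, 0.002], 0.6)]
t 14.23 shift [ -1.97 -19.5    0.34] turn [-0.02 -0.05  4.35] pos [0.5007 0.2168 0.2599] j6 -1.32 F [ 0.4  0.5 -0.5] grip 0.0381 0.0
```

View pics/s2.png

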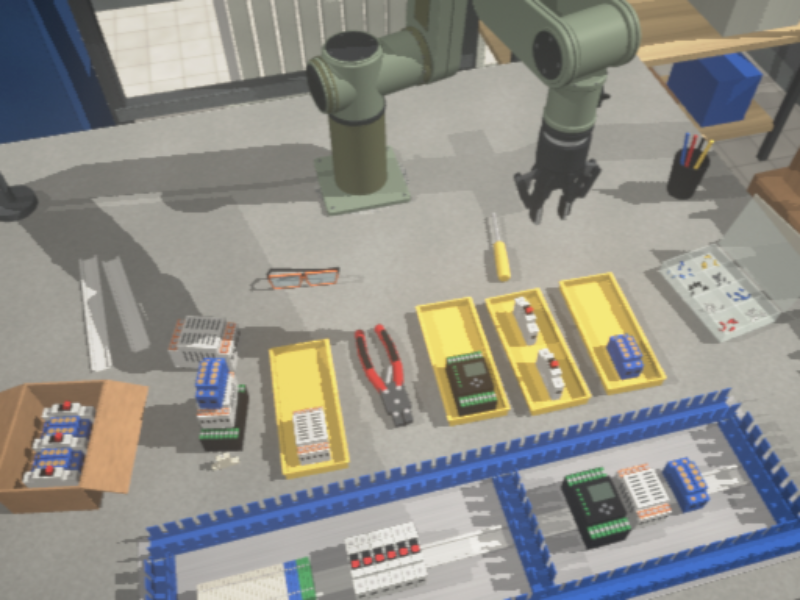

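The breaker stands upright in its tray at (525,318) and the pile is undisturbed at (215,410). I'll go back for the block.

Request:
send_rows(commands=[{"tx":-0.05,"ty":-0.5,"tz":0,"ax":0,"ay":0,"az":0},{"tx":-0.1,"ty":-1,"tz":0,"ax":0,"ay":0,"az":0},{"tx":-0.1,"ty":-1,"tz":0,"ax":0,"ay":0,"az":0},{"tx":-0.1,"ty":-1,"tz":0,"ax":0,"ay":0,"az":0},{"tx":-0.1,"ty":-1,"tz":0,"ax":0,"ay":0,"az":0},{"tx":-0.1,"ty":-1,"tz":0,"ax":0,"ay":0,"az":0},{"tx":-0.1,"ty":-1,"tz":0,"ax":0,"ay":0,"az":0},{"tx":-0.1,"ty":-1,"tz":0,"ax":0,"ay":0,"az":0}], gripper=1)

```text
t: 14.9
tool_pos: [0.5241, -0.0091, 0.2599]
tcp_rot: [-0.002, 1.0, 0.0, -0.002]
contact_force: [0.6, -0.1, -0.8]
grip_width: 0.0857
grasp_force: 0.0
```

Request:
send_rows(commands=[{"tx":-0.1,"ty":-1,"tz":0,"ax":0,"ay":0,"az":0},{"tx":-0.1,"ty":-1,"tz":0,"ax":0,"ay":0,"az":0},{"tx":-0.1,"ty":-1,"tz":0,"ax":0,"ay":0,"az":0},{"tx":-0.1,"ty":-1,"tz":0,"ax":0,"ay":0,"az":0},{"tx":-0.1,"ty":-1,"tz":0,"ax":0,"ay":0,"az":0},{"tx":-0.1,"ty":-1,"tz":0,"ax":0,"ay":0,"az":0},{"tx":-0.1,"ty":-1,"tz":0,"ax":0,"ay":0,"az":0},{"tx":-0.1,"ty":-1,"tz":0,"ax":0,"ay":0,"az":0}])

```text
t: 15.57
tool_pos: [0.5492, -0.2487, 0.2597]
tcp_rot: [-0.002, 1.0, 0.001, -0.002]
contact_force: [-0.0, -0.5, 0.1]
grip_width: 0.0852
grasp_force: 0.0
```

Request:
send_rows(commands=[{"tx":-0.1,"ty":-1,"tz":0,"ax":0,"ay":0,"az":0},{"tx":-0.1,"ty":-1,"tz":0,"ax":0,"ay":0,"az":0},{"tx":-0.1,"ty":-1,"tz":0,"ax":0,"ay":0,"az":0},{"tx":-0.08,"ty":-0.8,"tz":0,"ax":0,"ay":0,"az":0},{"tx":0,"ty":-0.2,"tz":0,"ax":0,"ay":0,"az":1},{"tx":0,"ty":0,"tz":0,"ax":0,"ay":0,"az":1},{"tx":0,"ty":0,"tz":0,"ax":0,"ay":0,"az":1},{"tx":0,"ty":0,"tz":0,"ax":0,"ay":0,"az":1}])

```text
t: 16.23
tool_pos: [0.561, -0.3675, 0.2591]
tcp_rot: [0.14, 0.99, 0.001, -0.002]
contact_force: [0.3, 0.2, -0.4]
grip_width: 0.0852
grasp_force: 0.0
```

Request:
send_rows(commands=[{"tx":0,"ty":0,"tz":0,"ax":0,"ay":0,"az":0.35},{"tx":0,"ty":0,"tz":0,"ax":0,"ay":0,"az":0},{"tx":0,"ty":0,"tz":0,"ax":0,"ay":0,"az":0},{"tx":0,"ty":0,"tz":0,"ax":0,"ay":0,"az":0},{"tx":0,"ty":0,"tz":0,"ax":0,"ay":0,"az":0},{"tx":0,"ty":0,"tz":0,"ax":0,"ay":0,"az":0},{"tx":0,"ty":0,"tz":0,"ax":0,"ay":0,"az":0},{"tx":0,"ty":0,"tz":0,"ax":0,"ay":0,"az":0}])

```text
t: 16.9
tool_pos: [0.562, -0.3676, 0.2619]
tcp_rot: [0.149, 0.989, -0.0, 0.0]
contact_force: [-0.3, 0.4, -0.3]
grip_width: 0.0855
grasp_force: 0.0
```

```bash
python3 - <<'E'
from h import *
need(.562,-.368,.126,162.8)
f=wrist()
for q in ("block","supply","controller"):print(q,[(np.round(d["xyz"],3).tolist(),round(d["conf"],2)) for d in arm.mark_of(q,"wrist")][:4])
c=f["img"][120:280,200:320];cv2.imwrite("pics/w5.png",cv2.resize(c,None,fx=3.75,fy=3.75,interpolation=cv2.INTER_CUBIC))
np.savez("w5.npz",img=f["img"],camera_matrix=f["camera_matrix"],extrinsics=f["extrinsics"])
E
```

```text
t 16.9 shift [-0.   -0.01  4.53] turn [-0.    0.    0.01] pos [ 0.562  -0.3676  0.2619] j6 -1.98 F [-0.3  0.4 -0.3] grip 0.0855 0.0
block [([0.565, -0.37, 0.11], 0.8)]
supply [([0.406, -0.384, 0.002], 0.6)]
controller []
```

View pics/w5.png

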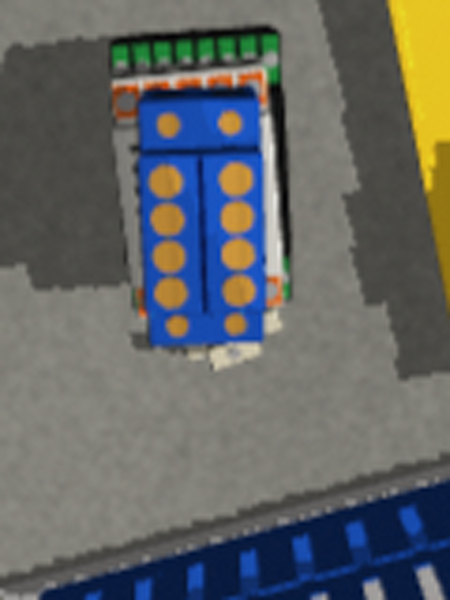

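The block fills (138–266, 97–345) in the crop and looks nearly aligned. I'll work out its centre and heading.

```bash
python3 - <<'E'
from h import *
f=dict(np.load("w5.npz"))
for n,z,p in (("block",.148,[(138,100),(260,97),(264,341),(150,345)]),("supply",.098,[(112,90),(265,83)]),("supplyR",.098,[(265,83),(283,300)]),("ctrl",.044,[(113,45),(278,32)]),("ctrlR",.044,[(278,32),(292,300)])):
    P=plane(f,np.array(p)/3.75+[200,120],z)[:,:2]; print(n,(P*1000).round().tolist(),P.mean(0).round(4))
    print([round(float(np.degrees(np.arctan2(*(P[j]-P[i])[::-1]))),1) for i,j in ([(0,3),(1,2),(0,1)] if len(p)==4 else [(0,1)])])
E
```

```text
block [[520.0, -374.0], [529.0, -340.0], [601.0, -360.0], [592.0, -394.0]] [ 0.5607 -0.3668]
[-15.4, -15.3, 74.2]
supply [[518.0, -386.0], [531.0, -336.0]] [ 0.5249 -0.3608]
[75.4]
supplyR [[531.0, -336.0], [607.0, -351.0]] [ 0.5691 -0.3434]
[-11.4]
ctrl [[506.0, -386.0], [520.0, -324.0]] [ 0.5131 -0.355 ]
[77.2]
ctrlR [[520.0, -324.0], [626.0, -348.0]] [ 0.5729 -0.3361]
[-12.9]
```

Request:
send_rows(commands=[{"tx":0,"ty":0,"tz":0.5,"ax":0,"ay":0,"az":-0.4},{"tx":0,"ty":0,"tz":0.9,"ax":0,"ay":0,"az":0},{"tx":0,"ty":0,"tz":0.9,"ax":0,"ay":0,"az":0},{"tx":0,"ty":0,"tz":0.9,"ax":0,"ay":0,"az":0},{"tx":0,"ty":0,"tz":0.7,"ax":0,"ay":0,"az":0},{"tx":0,"ty":0,"tz":0.5,"ax":0,"ay":0,"az":0},{"tx":0,"ty":0,"tz":0.25,"ax":0,"ay":0,"az":0},{"tx":0,"ty":0,"tz":0,"ax":0,"ay":0,"az":0}])

```text
t: 17.77
tool_pos: [0.5606, -0.3665, 0.1196]
tcp_rot: [0.136, 0.991, 0.001, -0.002]
contact_force: [-0.3, 1.2, 0.4]
grip_width: 0.0856
grasp_force: 0.0
```

Request:
send_rows(commands=[{"tx":0,"ty":0,"tz":0,"ax":0,"ay":0,"az":0},{"tx":0,"ty":0,"tz":0,"ax":0,"ay":0,"az":0},{"tx":0,"ty":0,"tz":0,"ax":0,"ay":0,"az":0},{"tx":0,"ty":0,"tz":0,"ax":0,"ay":0,"az":0},{"tx":0,"ty":0,"tz":0,"ax":0,"ay":0,"az":0},{"tx":0,"ty":0,"tz":0,"ax":0,"ay":0,"az":0},{"tx":0,"ty":0,"tz":0,"ax":0,"ay":0,"az":0},{"tx":0,"ty":0,"tz":0,"ax":0,"ay":0,"az":0}], gripper=0.3, force=30)

```text
t: 18.43
tool_pos: [0.5619, -0.3677, 0.1224]
tcp_rot: [0.136, 0.991, -0.0, 0.0]
contact_force: [-0.1, 0.5, 0.1]
grip_width: 0.0257
grasp_force: 0.0
```

```bash
python3 - <<'E'
from h import *
need(.562,-.368,.122,164.5)
E
```

```text
t 18.43 shift [-0.01 -0.01  0.01] turn [-0.    0.   -0.02] pos [ 0.5619 -0.3677  0.1224] j6 -2.01 F [-0.1  0.5  0.1] grip 0.0257 0.0
```

The fingers shut past the block's width with no force on the pads, so I need to look.

```bash
python3 - <<'E'
from h import *
f=arm.grab_frame("scene");a=f["img"][180:310,90:190]
g=wrist();b=g["img"][120:380,130:400]
cv2.imwrite("pics/k1.png",np.hstack([cv2.resize(a,(400,520)),cv2.resize(b,(400,385)) if 0 else cv2.resize(b,(400,520))]))
for q in ("block","supply"):print(q,[(np.round(d["xyz"],3).tolist(),round(d["conf"],2)) for d in arm.mark_of(q,"scene")][:4])
E
```

```text
block [([0.562, -0.369, 0.107], 0.77)]
supply [([0.404, -0.389, 0.0], 0.59), ([0.568, -0.219, 0.002], 0.29)]
```

View pics/k1.png

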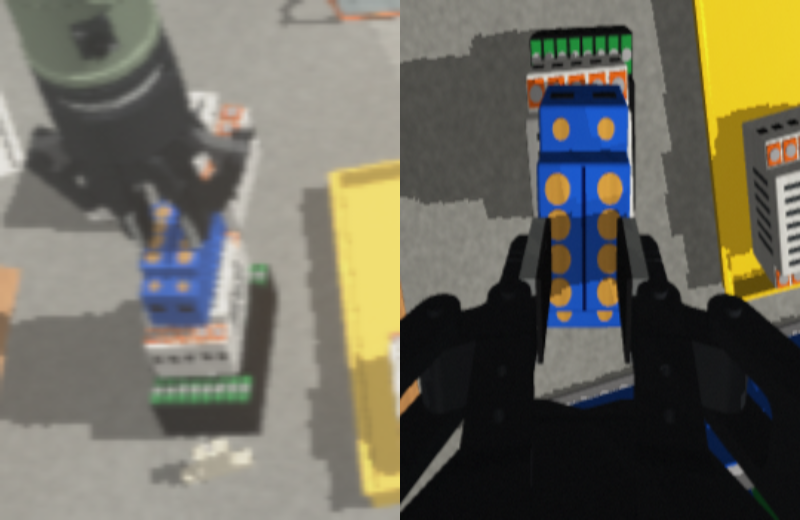

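The pads stand right at the block's sides and nothing has shifted, so the opening reading just isn't literal. I'll close further.

Request:
send_rows(commands=[{"tx":0,"ty":0,"tz":0,"ax":0,"ay":0,"az":0},{"tx":0,"ty":0,"tz":0,"ax":0,"ay":0,"az":0},{"tx":0,"ty":0,"tz":0,"ax":0,"ay":0,"az":0},{"tx":0,"ty":0,"tz":0,"ax":0,"ay":0,"az":0},{"tx":0,"ty":0,"tz":0,"ax":0,"ay":0,"az":0},{"tx":0,"ty":0,"tz":0,"ax":0,"ay":0,"az":0},{"tx":0,"ty":0,"tz":0,"ax":0,"ay":0,"az":0},{"tx":0,"ty":0,"tz":0,"ax":0,"ay":0,"az":0}], gripper=0.22)

```text
t: 19.3
tool_pos: [0.562, -0.3677, 0.1224]
tcp_rot: [0.136, 0.991, -0.0, 0.0]
contact_force: [-0.1, -1.0, 1.0]
grip_width: 0.0188
grasp_force: 0.5
```

Request:
send_rows(commands=[{"tx":0,"ty":0,"tz":0,"ax":0,"ay":0,"az":0},{"tx":0,"ty":0,"tz":0,"ax":0,"ay":0,"az":0},{"tx":0,"ty":0,"tz":0,"ax":0,"ay":0,"az":0},{"tx":0,"ty":0,"tz":0,"ax":0,"ay":0,"az":0},{"tx":0,"ty":0,"tz":0,"ax":0,"ay":0,"az":0},{"tx":0,"ty":0,"tz":0,"ax":0,"ay":0,"az":0},{"tx":0,"ty":0,"tz":0,"ax":0,"ay":0,"az":0},{"tx":0,"ty":0,"tz":0,"ax":0,"ay":0,"az":0}], gripper=0.18)

```text
t: 19.97
tool_pos: [0.562, -0.3677, 0.1224]
tcp_rot: [0.136, 0.991, -0.0, 0.0]
contact_force: [0.3, 0.2, 3.3]
grip_width: 0.0156
grasp_force: 1.3
```

```bash
python3 - <<'E'
from h import *
need(.562,-.368,.122,164.5)
f=arm.grab_frame("scene");a=f["img"][200:280,110:170]
g=wrist();b=g["img"][160:380,150:370]
cv2.imwrite("pics/k2.png",np.hstack([cv2.resize(a,(390,520)),cv2.resize(b,(400,520))]))
E
```

```text
t 19.97 shift [-0.   -0.01  0.01] turn [-0.    0.   -0.02] pos [ 0.562  -0.3677  0.1224] j6 -2.01 F [0.3 0.2 3.3] grip 0.0156 1.3
```

View pics/k2.png

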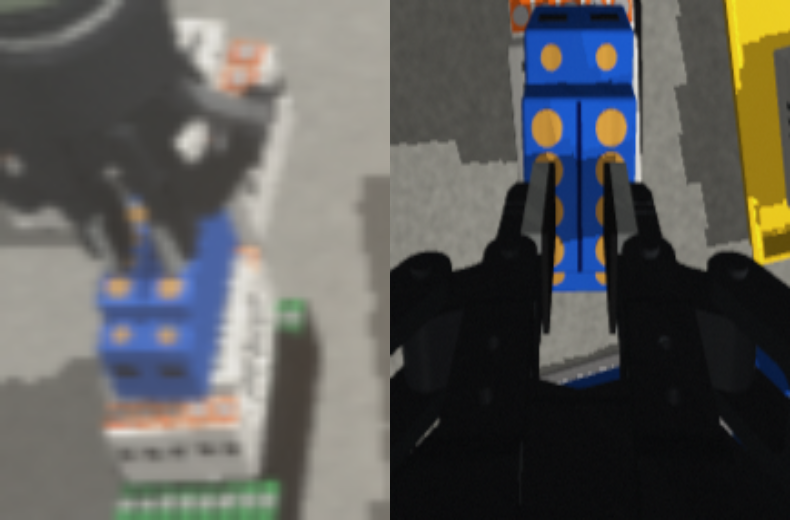

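```bash
python3 - <<'E'
from h import *
g=wrist();K=g["camera_matrix"];print(K.round(1).tolist(), arm.get_obs()["tool_pos"])
W=np.linalg.inv(g["extrinsics"])
def px(P): q=W[:3,:3]@P+W[:3,3]; u=K@q; return (u[:2]/u[2])
o=arm.get_obs();M=Ro.from_quat(o["tcp_rot"]).as_matrix()
k2=lambda p:((p-[150,160])*[400/220,520/220]+[390,0]).round()
for dz in (0,-.02,-.038,-.05):
    for s in (-1,1): print("pad",dz,k2(px(o["tool_pos"]+M@[0.011,s*.0078,dz])))
c,s=np.cos(np.radians(-15.5)),np.sin(np.radians(-15.5))
for dZ in (0,-.04):
  for x,z in ((-.038,.148),(-.024,.16),(.024,.16)):
    print("block",dZ,x,[k2(px(np.array([.562+c*x-s*y,-.368+s*x+c*y,z+dZ]))) for y in(-.018,.018)])
E
```

```text
[[268.2, 0.0, 253.7], [0.0, 268.2, 194.0], [0.0, 0.0, 1.0]] [ 0.56207046 -0.36771068  0.12249822]
pad 0 [559. 105.]
pad 0 [599. 105.]
pad -0.02 [556. 129.]
pad -0.02 [601. 129.]
pad -0.038 [554. 156.]
pad -0.038 [604. 156.]
pad -0.05 [552. 177.]
pad -0.05 [606. 177.]
block 0 -0.038 [array([522.,  34.]), array([634.,  34.])]
block 0 -0.024 [array([519., 104.]), array([637., 103.])]
block 0 0.024 [array([524., 281.]), array([632., 281.])]
block -0.04 -0.038 [array([533.,   7.]), array([623.,   7.])]
block -0.04 -0.024 [array([531.,  61.]), array([625.,  61.])]
block -0.04 0.024 [array([534., 207.]), array([622., 207.])]
```

The tips are resting on top of the block, pressing with about 3 N. The real fingertips sit about 38 mm behind the reported TCP, which the visible tip row and the swing both confirm. I'll back off, open, and go lower.

Request:
send_rows(commands=[{"tx":0,"ty":0,"tz":-0.15,"ax":0,"ay":0,"az":0},{"tx":0,"ty":0,"tz":-0.3,"ax":0,"ay":0,"az":0},{"tx":0,"ty":0,"tz":-0.2,"ax":0,"ay":0,"az":0},{"tx":0,"ty":0,"tz":0,"ax":0,"ay":0,"az":0},{"tx":0,"ty":0,"tz":0,"ax":0,"ay":0,"az":0},{"tx":0,"ty":0,"tz":0,"ax":0,"ay":0,"az":0},{"tx":0,"ty":0,"tz":0,"ax":0,"ay":0,"az":0},{"tx":0,"ty":0,"tz":0,"ax":0,"ay":0,"az":0}])

```text
t: 20.78
tool_pos: [0.5616, -0.3675, 0.1412]
tcp_rot: [0.136, 0.991, 0.0, -0.0]
contact_force: [0.2, 0.1, 0.6]
grip_width: 0.0154
grasp_force: 0.0
```

Request:
send_rows(commands=[{"tx":0,"ty":0,"tz":0,"ax":0,"ay":0,"az":0},{"tx":0,"ty":0,"tz":0,"ax":0,"ay":0,"az":0},{"tx":0,"ty":0,"tz":0,"ax":0,"ay":0,"az":0},{"tx":0,"ty":0,"tz":0,"ax":0,"ay":0,"az":0},{"tx":0,"ty":0,"tz":0,"ax":0,"ay":0,"az":0},{"tx":0,"ty":0,"tz":0,"ax":0,"ay":0,"az":0},{"tx":0,"ty":0,"tz":0,"ax":0,"ay":0,"az":0},{"tx":0,"ty":0,"tz":0,"ax":0,"ay":0,"az":0}], gripper=1)

```text
t: 21.45
tool_pos: [0.5619, -0.3676, 0.1418]
tcp_rot: [0.136, 0.991, 0.0, -0.0]
contact_force: [-0.3, -0.2, -0.5]
grip_width: 0.0855
grasp_force: 0.0
```

```bash
python3 - <<'E'
from h import *
need(.562,-.368,.092,164.5)
f=arm.grab_frame("scene");a=f["img"][200:280,110:170]
g=wrist();b=g["img"][100:380,110:390]
cv2.imwrite("pics/k3.png",np.hstack([cv2.resize(a,(300,400)),cv2.resize(b,(500,500))[:400]]))
for c in("scene","wrist"):
  for q in ("block","supply","controller"):print(q,[(np.round(d["xyz"],3).tolist(),round(d["conf"],2)) for d in arm.mark_of(q,c)][:4])
E
```

```text
t 21.45 shift [-0.01 -0.01  1.66] turn [ 0.   -0.   -0.02] pos [ 0.5619 -0.3676  0.1418] j6 -2.01 F [-0.3 -0.2 -0.5] grip 0.0855 0.0
block [([0.563, -0.371, 0.11], 0.81)]
supply [([0.559, -0.368, 0.06], 0.9), ([0.401, -0.386, 0.001], 0.58)]
controller [([0.563, -0.37, -0.002], 0.77)]
block [([0.562, -0.368, 0.111], 0.89)]
supply [([0.406, -0.388, -0.001], 0.82)]
controller []
```

View pics/k3.png

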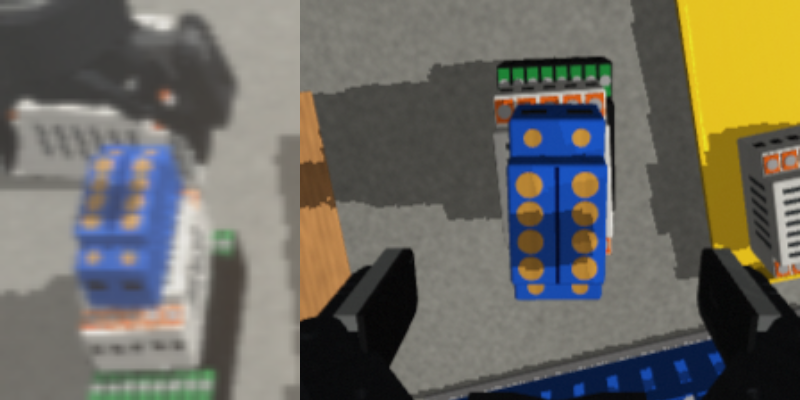

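The pile is unharmed and the block is centred between the pads (557 against 556 px). I'll descend slowly.

Request:
send_rows(commands=[{"tx":0,"ty":0,"tz":0.3,"ax":0,"ay":0,"az":0},{"tx":0,"ty":0,"tz":0.4,"ax":0,"ay":0,"az":0},{"tx":0,"ty":0,"tz":0.4,"ax":0,"ay":0,"az":0},{"tx":0,"ty":0,"tz":0.3,"ax":0,"ay":0,"az":0},{"tx":0,"ty":0,"tz":0.2,"ax":0,"ay":0,"az":0},{"tx":0,"ty":0,"tz":0.1,"ax":0,"ay":0,"az":0},{"tx":0,"ty":0,"tz":0,"ax":0,"ay":0,"az":0},{"tx":0,"ty":0,"tz":0,"ax":0,"ay":0,"az":0}])

```text
t: 22.52
tool_pos: [0.562, -0.3677, 0.0907]
tcp_rot: [0.136, 0.991, 0.0, -0.0]
contact_force: [-0.3, 0.8, -0.2]
grip_width: 0.0854
grasp_force: 0.0
```

Request:
send_rows(commands=[{"tx":0,"ty":0,"tz":0,"ax":0,"ay":0,"az":0},{"tx":0,"ty":0,"tz":0,"ax":0,"ay":0,"az":0},{"tx":0,"ty":0,"tz":0,"ax":0,"ay":0,"az":0},{"tx":0,"ty":0,"tz":0,"ax":0,"ay":0,"az":0},{"tx":0,"ty":0,"tz":0,"ax":0,"ay":0,"az":0},{"tx":0,"ty":0,"tz":0,"ax":0,"ay":0,"az":0},{"tx":0,"ty":0,"tz":0,"ax":0,"ay":0,"az":0},{"tx":0,"ty":0,"tz":0,"ax":0,"ay":0,"az":0}], gripper=0.36, force=30)

```text
t: 23.18
tool_pos: [0.5624, -0.368, 0.0915]
tcp_rot: [0.136, 0.991, -0.0, 0.001]
contact_force: [-0.1, 0.6, 3.0]
grip_width: 0.0358
grasp_force: 31.1
```

The block is gripped at 35.8 mm, which confirms the offset. I'll lift it and carry it to its tray.

Request:
send_rows(commands=[{"tx":0,"ty":0,"tz":-0.1,"ax":0,"ay":0,"az":0},{"tx":0,"ty":0,"tz":-0.2,"ax":0,"ay":0,"az":0},{"tx":0,"ty":0,"tz":-0.4,"ax":0,"ay":0,"az":0},{"tx":0,"ty":0,"tz":-0.5,"ax":0,"ay":0,"az":0},{"tx":0,"ty":0,"tz":-0.5,"ax":0,"ay":0,"az":0},{"tx":0,"ty":0,"tz":-0.5,"ax":0,"ay":0,"az":0},{"tx":0,"ty":0,"tz":-0.3,"ax":0,"ay":0,"az":0},{"tx":0,"ty":0,"tz":0,"ax":0,"ay":0,"az":0}], gripper=0.2)

```text
t: 23.85
tool_pos: [0.5635, -0.369, 0.1696]
tcp_rot: [0.136, 0.991, -0.002, 0.003]
contact_force: [0.2, 0.0, -1.0]
grip_width: 0.0356
grasp_force: 30.7
```

```bash
python3 - <<'E'
from h import *
need(.495,.373,.16,178)
arm.grab_frame("scene")
for q in ("block","supply","controller"):print(q,[(np.round(d["xyz"],3).tolist(),round(d["conf"],2)) for d in arm.mark_of(q,"scene")][:4])
E
```

```text
t 23.85 shift [ 8.85 23.21  0.21] turn [-0.05  0.07 -3.4 ] pos [ 0.5635 -0.369   0.1696] j6 -2.01 F [ 0.2  0.  -1. ] grip 0.0356 30.7
block [([0.56, -0.368, 0.188], 0.9)]
supply [([0.403, -0.388, 0.002], 0.75)]
controller [([0.56, -0.371, -0.001], 0.7)]
```

Request:
send_rows(commands=[{"tx":0.18,"ty":0.47,"tz":0,"ax":0,"ay":0,"az":0},{"tx":0.36,"ty":0.95,"tz":0,"ax":0,"ay":0,"az":0},{"tx":0.36,"ty":0.95,"tz":0,"ax":0,"ay":0,"az":0},{"tx":0.36,"ty":0.95,"tz":0,"ax":0,"ay":0,"az":0},{"tx":0.36,"ty":0.95,"tz":0,"ax":0,"ay":0,"az":0},{"tx":0.36,"ty":0.95,"tz":0,"ax":0,"ay":0,"az":0},{"tx":0.36,"ty":0.95,"tz":0,"ax":0,"ay":0,"az":0},{"tx":0.36,"ty":0.95,"tz":0,"ax":0,"ay":0,"az":0}])

```text
t: 24.72
tool_pos: [0.54, -0.1384, 0.1644]
tcp_rot: [0.136, 0.991, 0.0, -0.001]
contact_force: [-0.2, 0.1, -1.1]
grip_width: 0.0357
grasp_force: 30.7
```

Request:
send_rows(commands=[{"tx":0.36,"ty":0.95,"tz":0,"ax":0,"ay":0,"az":0},{"tx":0.36,"ty":0.95,"tz":0,"ax":0,"ay":0,"az":0},{"tx":0.36,"ty":0.95,"tz":0,"ax":0,"ay":0,"az":0},{"tx":0.36,"ty":0.95,"tz":0,"ax":0,"ay":0,"az":0},{"tx":0.36,"ty":0.95,"tz":0,"ax":0,"ay":0,"az":0},{"tx":0.36,"ty":0.95,"tz":0,"ax":0,"ay":0,"az":0},{"tx":0.36,"ty":0.95,"tz":0,"ax":0,"ay":0,"az":0},{"tx":0.36,"ty":0.95,"tz":0,"ax":0,"ay":0,"az":0}])

```text
t: 25.38
tool_pos: [0.5181, 0.1041, 0.1646]
tcp_rot: [0.136, 0.991, -0.0, -0.001]
contact_force: [0.4, 0.7, -1.3]
grip_width: 0.0358
grasp_force: 30.7
```

Request:
send_rows(commands=[{"tx":0.36,"ty":0.95,"tz":0,"ax":0,"ay":0,"az":0},{"tx":0.36,"ty":0.95,"tz":0,"ax":0,"ay":0,"az":0},{"tx":0.36,"ty":0.95,"tz":0,"ax":0,"ay":0,"az":0},{"tx":0.36,"ty":0.95,"tz":0,"ax":0,"ay":0,"az":0},{"tx":0.36,"ty":0.95,"tz":0,"ax":0,"ay":0,"az":0},{"tx":0.36,"ty":0.95,"tz":0,"ax":0,"ay":0,"az":0},{"tx":0.36,"ty":0.95,"tz":0,"ax":0,"ay":0,"az":0},{"tx":0.3,"ty":0.7,"tz":0,"ax":0,"ay":0,"az":0}])

```text
t: 26.05
tool_pos: [0.4958, 0.3399, 0.1643]
tcp_rot: [0.135, 0.991, -0.0, -0.001]
contact_force: [0.4, -0.5, -2.4]
grip_width: 0.0357
grasp_force: 30.7
```

Request:
send_rows(commands=[{"tx":0.3,"ty":0.7,"tz":0,"ax":0,"ay":0,"az":0},{"tx":0.15,"ty":0.4,"tz":0,"ax":0,"ay":0,"az":0},{"tx":0,"ty":0,"tz":0,"ax":0,"ay":0,"az":-0.9},{"tx":0,"ty":0,"tz":0,"ax":0,"ay":0,"az":-1},{"tx":0,"ty":0,"tz":0,"ax":0,"ay":0,"az":-1},{"tx":0,"ty":0,"tz":0,"ax":0,"ay":0,"az":-0.5},{"tx":0,"ty":0,"tz":0,"ax":0,"ay":0,"az":0},{"tx":0,"ty":0,"tz":0,"ax":0,"ay":0,"az":0}])

```text
t: 26.72
tool_pos: [0.4927, 0.3726, 0.1649]
tcp_rot: [0.018, 1.0, -0.001, -0.001]
contact_force: [0.4, -0.4, -1.9]
grip_width: 0.0356
grasp_force: 30.6
```

```bash
python3 - <<'E'
from h import *
need(.495,.373,.0,178)
f=wrist();print([(np.round(d["xyz"],3).tolist(),round(d["conf"],2)) for d in arm.mark_of("tray_block","wrist")],[(np.round(d["xyz"],3).tolist(),round(d["conf"],2)) for d in arm.mark_of("block","wrist")])
im=f["img"];m=cv2.inRange(cv2.cvtColor(im,cv2.COLOR_BGR2HSV),(22,120,60),(34,255,255))
P=plane(f,np.argwhere(m)[:,::-1],.022)[:,:2]*1000
for x in (440,470,500,530,560):
    s=P[(abs(P[:,0]-x)<4)&(P[:,1]>295)&(P[:,1]<450)]; print(x,s[:,1].min().round(),s[:,1].max().round()) if len(s) else 0
s=P[(P[:,1]>340)&(P[:,1]<405)];print("near end",np.percentile(s[:,0],.5).round())
E
```

```text
t 26.72 shift [-0.08  0.02  5.5 ] turn [-0.02 -0.02 -0.02] pos [0.4927 0.3726 0.1649] j6 -1.03 F [ 0.4 -0.4 -1.9] grip 0.0356 30.6
[] [([0.49, 0.372, 0.182], 0.87)]
440 318.0 431.0
470 317.0 430.0
500 316.0 429.0
530 315.0 427.0
560 313.0 426.0
near end 422.0
```

Request:
send_rows(commands=[{"tx":-0.08,"ty":0.02,"tz":0.5,"ax":0,"ay":0,"az":0},{"tx":0,"ty":0,"tz":0.9,"ax":0,"ay":0,"az":0},{"tx":0,"ty":0,"tz":0.9,"ax":0,"ay":0,"az":0},{"tx":0,"ty":0,"tz":0.9,"ax":0,"ay":0,"az":0},{"tx":0,"ty":0,"tz":0.8,"ax":0,"ay":0,"az":0},{"tx":0,"ty":0,"tz":0.7,"ax":0,"ay":0,"az":0},{"tx":0,"ty":0,"tz":0.5,"ax":0,"ay":0,"az":0},{"tx":0,"ty":0,"tz":0.3,"ax":0,"ay":0,"az":0}])

```text
t: 27.53
tool_pos: [0.4938, 0.3726, -0.0019]
tcp_rot: [0.018, 1.0, -0.001, -0.002]
contact_force: [0.8, -0.4, -1.2]
grip_width: 0.0354
grasp_force: 30.7
```

Request:
send_rows(commands=[{"tx":0,"ty":0,"tz":0.15,"ax":0,"ay":0,"az":0},{"tx":0,"ty":0,"tz":0.08,"ax":0,"ay":0,"az":0},{"tx":0,"ty":0,"tz":0.06,"ax":0,"ay":0,"az":0},{"tx":0,"ty":0,"tz":0.05,"ax":0,"ay":0,"az":0},{"tx":0,"ty":0,"tz":0.05,"ax":0,"ay":0,"az":0},{"tx":0,"ty":0,"tz":0,"ax":0,"ay":0,"az":0},{"tx":0,"ty":0,"tz":0,"ax":0,"ay":0,"az":0},{"tx":0,"ty":0,"tz":0,"ax":0,"ay":0,"az":0}])

```text
t: 28.2
tool_pos: [0.4958, 0.3739, -0.0104]
tcp_rot: [0.017, 1.0, 0.0, 0.0]
contact_force: [0.3, 0.3, -1.8]
grip_width: 0.0354
grasp_force: 30.7
```

Request:
send_rows(commands=[{"tx":0,"ty":0,"tz":0.05,"ax":0,"ay":0,"az":0},{"tx":0,"ty":0,"tz":0.05,"ax":0,"ay":0,"az":0},{"tx":0,"ty":0,"tz":0.04,"ax":0,"ay":0,"az":0},{"tx":0,"ty":0,"tz":0.04,"ax":0,"ay":0,"az":0},{"tx":0,"ty":0,"tz":0.02,"ax":0,"ay":0,"az":0},{"tx":0,"ty":0,"tz":0,"ax":0,"ay":0,"az":0},{"tx":0,"ty":0,"tz":0,"ax":0,"ay":0,"az":0},{"tx":0,"ty":0,"tz":0,"ax":0,"ay":0,"az":0}])

```text
t: 28.87
tool_pos: [0.4955, 0.3738, -0.0156]
tcp_rot: [0.017, 1.0, -0.0, -0.0]
contact_force: [-3.0, -2.2, 6.6]
grip_width: 0.0356
grasp_force: 31.7
```

Request:
send_rows(commands=[{"tx":0,"ty":0,"tz":-0.02,"ax":0,"ay":0,"az":0},{"tx":0,"ty":0,"tz":0,"ax":0,"ay":0,"az":0},{"tx":0,"ty":0,"tz":0,"ax":0,"ay":0,"az":0},{"tx":0,"ty":0,"tz":0,"ax":0,"ay":0,"az":0},{"tx":0,"ty":0,"tz":-0.1,"ax":0,"ay":0,"az":0},{"tx":0,"ty":0,"tz":-0.3,"ax":0,"ay":0,"az":0},{"tx":0,"ty":0,"tz":-0.6,"ax":0,"ay":0,"az":0},{"tx":0,"ty":0,"tz":-1,"ax":0,"ay":0,"az":0}], gripper=0.65)

```text
t: 29.53
tool_pos: [0.4927, 0.3721, 0.0414]
tcp_rot: [0.017, 1.0, -0.002, -0.003]
contact_force: [0.6, 0.2, 0.5]
grip_width: 0.0554
grasp_force: 0.0
```

Request:
send_rows(commands=[{"tx":0,"ty":0,"tz":-1,"ax":0,"ay":0,"az":0},{"tx":0,"ty":0,"tz":-1,"ax":0,"ay":0,"az":0},{"tx":0,"ty":0,"tz":-1,"ax":0,"ay":0,"az":0},{"tx":0,"ty":0,"tz":-1,"ax":0,"ay":0,"az":0},{"tx":0,"ty":-0.5,"tz":-0.6,"ax":0,"ay":0,"az":0},{"tx":-0.1,"ty":-1,"tz":0,"ax":0,"ay":0,"az":0},{"tx":-0.1,"ty":-1,"tz":0,"ax":0,"ay":0,"az":0},{"tx":-0.1,"ty":-1,"tz":0,"ax":0,"ay":0,"az":0}])

```text
t: 30.2
tool_pos: [0.5011, 0.2679, 0.1834]
tcp_rot: [0.017, 1.0, 0.0, 0.001]
contact_force: [0.8, -0.4, -0.8]
grip_width: 0.0556
grasp_force: 0.0
```

```bash
python3 - <<'E'
from h import *
f=arm.grab_frame("scene")
for q in ("block","supply","controller","breaker"):print(q,[(np.round(d["xyz"],3).tolist(),round(d["conf"],2)) for d in arm.mark_of(q,"scene")][:4])
need(.562,-.368,.18,167)
E
```

```text
block [([0.496, 0.374, 0.004], 0.78)]
supply [([0.401, -0.388, 0.0], 0.67), ([0.559, -0.368, 0.059], 0.62)]
controller [([0.563, -0.371, 0.0], 0.58)]
breaker [([0.503, 0.214, 0.004], 0.85), ([0.554, 0.369, -0.0], 0.64)]
t 30.45 shift [ -2.78 -21.14   0.06] turn [0.02 0.01 2.75] pos [0.501  0.2688 0.1824] j6 -1.2 F [ 0.   0.  -0.5] grip 0.0556 0.0
```

Request:
send_rows(commands=[{"tx":-0.07,"ty":-0.5,"tz":0,"ax":0,"ay":0,"az":0},{"tx":-0.13,"ty":-1,"tz":0,"ax":0,"ay":0,"az":0},{"tx":-0.13,"ty":-1,"tz":0,"ax":0,"ay":0,"az":0},{"tx":-0.13,"ty":-1,"tz":0,"ax":0,"ay":0,"az":0},{"tx":-0.13,"ty":-1,"tz":0,"ax":0,"ay":0,"az":0},{"tx":-0.13,"ty":-1,"tz":0,"ax":0,"ay":0,"az":0},{"tx":-0.13,"ty":-1,"tz":0,"ax":0,"ay":0,"az":0},{"tx":-0.13,"ty":-1,"tz":0,"ax":0,"ay":0,"az":0}], gripper=1)

```text
t: 31.12
tool_pos: [0.5228, 0.0426, 0.182]
tcp_rot: [0.016, 1.0, 0.0, 0.0]
contact_force: [0.1, 0.1, 0.9]
grip_width: 0.0856
grasp_force: 0.0
```

Request:
send_rows(commands=[{"tx":-0.13,"ty":-1,"tz":0,"ax":0,"ay":0,"az":0},{"tx":-0.13,"ty":-1,"tz":0,"ax":0,"ay":0,"az":0},{"tx":-0.13,"ty":-1,"tz":0,"ax":0,"ay":0,"az":0},{"tx":-0.13,"ty":-1,"tz":0,"ax":0,"ay":0,"az":0},{"tx":-0.13,"ty":-1,"tz":0,"ax":0,"ay":0,"az":0},{"tx":-0.13,"ty":-1,"tz":0,"ax":0,"ay":0,"az":0},{"tx":-0.13,"ty":-1,"tz":0,"ax":0,"ay":0,"az":0},{"tx":-0.13,"ty":-1,"tz":0,"ax":0,"ay":0,"az":0}])

```text
t: 31.78
tool_pos: [0.5462, -0.1986, 0.1818]
tcp_rot: [0.016, 1.0, 0.0, 0.0]
contact_force: [0.2, -0.2, -0.2]
grip_width: 0.0855
grasp_force: 0.0
```

Request:
send_rows(commands=[{"tx":-0.13,"ty":-1,"tz":0,"ax":0,"ay":0,"az":0},{"tx":-0.13,"ty":-1,"tz":0,"ax":0,"ay":0,"az":0},{"tx":-0.13,"ty":-1,"tz":0,"ax":0,"ay":0,"az":0},{"tx":-0.13,"ty":-1,"tz":0,"ax":0,"ay":0,"az":0},{"tx":-0.13,"ty":-0.9,"tz":0,"ax":0,"ay":0,"az":0},{"tx":-0.1,"ty":-0.7,"tz":0,"ax":0,"ay":0,"az":0},{"tx":0,"ty":0,"tz":0,"ax":0,"ay":0,"az":1},{"tx":0,"ty":0,"tz":0,"ax":0,"ay":0,"az":1}])

```text
t: 32.45
tool_pos: [0.5629, -0.3677, 0.1811]
tcp_rot: [0.089, 0.996, 0.0, 0.0]
contact_force: [0.2, 0.4, -0.8]
grip_width: 0.0851
grasp_force: 0.0
```

Request:
send_rows(commands=[{"tx":0,"ty":0,"tz":0,"ax":0,"ay":0,"az":0.75},{"tx":0,"ty":0,"tz":0,"ax":0,"ay":0,"az":0},{"tx":0,"ty":0,"tz":0,"ax":0,"ay":0,"az":0},{"tx":0,"ty":0,"tz":0,"ax":0,"ay":0,"az":0},{"tx":0,"ty":0,"tz":0,"ax":0,"ay":0,"az":0},{"tx":0,"ty":0,"tz":0,"ax":0,"ay":0,"az":0},{"tx":0,"ty":0,"tz":0,"ax":0,"ay":0,"az":0},{"tx":0,"ty":0,"tz":0,"ax":0,"ay":0,"az":0}])

```text
t: 33.12
tool_pos: [0.5619, -0.367, 0.1818]
tcp_rot: [0.113, 0.994, -0.0, 0.0]
contact_force: [-0.9, -0.2, 0.2]
grip_width: 0.0856
grasp_force: 0.0
```

```bash
python3 - <<'E'
from h import *
need(.562,-.368,.042,167)
f=wrist()
for q in ("supply","controller"):print(q,[(np.round(d["xyz"],3).tolist(),round(d["conf"],2)) for d in arm.mark_of(q,"wrist")][:4])
c=f["img"][100:260,195:315];cv2.imwrite("pics/w6.png",cv2.resize(c,None,fx=3.75,fy=3.75,interpolation=cv2.INTER_CUBIC))
np.savez("w6.npz",img=f["img"],camera_matrix=f["camera_matrix"],extrinsics=f["extrinsics"])
E
```

```text
t 33.12 shift [-0.01 -0.03  4.66] turn [-0.    0.    0.01] pos [ 0.5619 -0.367   0.1818] j6 -2.05 F [-0.9 -0.2  0.2] grip 0.0856 0.0
supply [([0.405, -0.384, 0.001], 0.87), ([0.561, -0.366, 0.053], 0.81)]
controller []
```

View pics/w6.png

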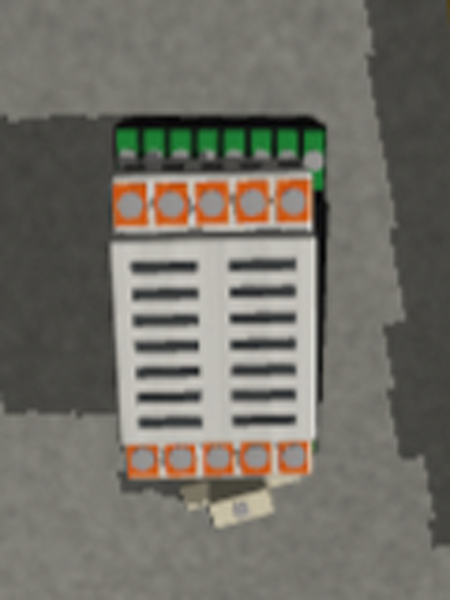

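The supply fills (113–315, 173–479) in the crop. The controller's green edge behind it runs from (113,125) to (326,122).

```bash
python3 - <<'E'
from h import *
f=dict(np.load("w6.npz"))
for n,z,p in (("supply",.098,[(113,178),(313,173),(311,472),(128,479)]),("supplytop",.110,[(111,240),(315,236),(317,440),(121,446)]),("ctrl",.044,[(113,125),(326,122)])):
    P=plane(f,np.array(p)/3.75+[195,100],z)[:,:2]; print(n,(P*1000).round().tolist(),P.mean(0).round(4))
    print([round(float(np.degrees(np.arctan2(*(P[j]-P[i])[::-1]))),1) for i,j in ([(0,3),(1,2),(0,1),(3,2)] if len(p)==4 else [(0,1)])])
E
```

```text
supply [[516.0, -385.0], [526.0, -334.0], [608.0, -351.0], [598.0, -402.0]] [ 0.5618 -0.3681]
[-11.8, -11.9, 78.4, 79.4]
supplytop [[529.0, -388.0], [540.0, -338.0], [594.0, -348.0], [584.0, -399.0]] [ 0.5617 -0.3681]
[-12.0, -10.9, 78.1, 78.9]
ctrl [[505.0, -388.0], [518.0, -324.0]] [ 0.5115 -0.3557]
[77.8]
```

Request:
send_rows(commands=[{"tx":0,"ty":-0.03,"tz":0.5,"ax":0,"ay":0,"az":-0.32},{"tx":0,"ty":0,"tz":0.9,"ax":0,"ay":0,"az":0},{"tx":0,"ty":0,"tz":0.9,"ax":0,"ay":0,"az":0},{"tx":0,"ty":0,"tz":0.9,"ax":0,"ay":0,"az":0},{"tx":0,"ty":0,"tz":0.7,"ax":0,"ay":0,"az":0},{"tx":0,"ty":0,"tz":0.5,"ax":0,"ay":0,"az":0},{"tx":0,"ty":0,"tz":0.3,"ax":0,"ay":0,"az":0},{"tx":0,"ty":0,"tz":0.1,"ax":0,"ay":0,"az":0}])

```text
t: 33.93
tool_pos: [0.5604, -0.367, 0.0354]
tcp_rot: [0.102, 0.995, 0.001, -0.002]
contact_force: [-0.8, 0.9, 0.5]
grip_width: 0.0853
grasp_force: 0.0
```

Request:
send_rows(commands=[{"tx":0,"ty":0,"tz":0,"ax":0,"ay":0,"az":0},{"tx":0,"ty":0,"tz":0,"ax":0,"ay":0,"az":0},{"tx":0,"ty":0,"tz":0,"ax":0,"ay":0,"az":0},{"tx":0,"ty":0,"tz":0,"ax":0,"ay":0,"az":0},{"tx":0,"ty":0,"tz":0,"ax":0,"ay":0,"az":0},{"tx":0,"ty":0,"tz":0,"ax":0,"ay":0,"az":0},{"tx":0,"ty":0,"tz":0,"ax":0,"ay":0,"az":0},{"tx":0,"ty":0,"tz":0,"ax":0,"ay":0,"az":0}], gripper=0.56, force=35)

```text
t: 34.6
tool_pos: [0.5629, -0.369, 0.0397]
tcp_rot: [0.102, 0.995, -0.001, 0.001]
contact_force: [0.4, -0.3, 6.2]
grip_width: 0.0526
grasp_force: 38.8
```

Request:
send_rows(commands=[{"tx":0,"ty":0,"tz":-0.1,"ax":0,"ay":0,"az":0},{"tx":0,"ty":0,"tz":-0.2,"ax":0,"ay":0,"az":0},{"tx":0,"ty":0,"tz":-0.4,"ax":0,"ay":0,"az":0},{"tx":0,"ty":0,"tz":-0.6,"ax":0,"ay":0,"az":0},{"tx":0,"ty":0,"tz":-0.7,"ax":0,"ay":0,"az":0},{"tx":0,"ty":0,"tz":-0.6,"ax":0,"ay":0,"az":0},{"tx":0,"ty":0,"tz":-0.3,"ax":0,"ay":0,"az":0},{"tx":0,"ty":0,"tz":0,"ax":0,"ay":0,"az":0}], gripper=0.4)

```text
t: 35.27
tool_pos: [0.5634, -0.3692, 0.1284]
tcp_rot: [0.102, 0.995, -0.002, 0.003]
contact_force: [0.3, 0.4, -1.5]
grip_width: 0.0526
grasp_force: 37.9
```

```bash
cat >>h.py <<'E'
def tray(cam,y0,y1):
    f=wrist() if cam=="wrist" else arm.grab_frame(cam)
    m=cv2.inRange(cv2.cvtColor(f["img"],cv2.COLOR_BGR2HSV),(22,120,60),(34,255,255))
    P=plane(f,np.argwhere(m)[:,::-1],.022)[:,:2]*1000
    P=P[(P[:,1]>y0)&(P[:,1]<y1)&(P[:,0]>395)&(P[:,0]<720)]
    for x in (460,490,520,550,580):
        s=P[abs(P[:,0]-x)<4]; print(x,s[:,1].min().round(),s[:,1].max().round()) if len(s) else 0
    m=(y0+y1)/2; s=P[abs(P[:,1]-m)<35]; print("near end",np.percentile(s[:,0],.5).round())
E
python3 - <<'E'
from h import *
need(.514,-.221,.13,176.8)
tray("wrist",-300,-145)
arm.grab_frame("scene")
for q in ("supply","controller"):print(q,[(np.round(d["xyz"],3).tolist(),round(d["conf"],2)) for d in arm.mark_of(q,"scene")][:4])
E
```

```text
t 35.27 shift [ 2.61  4.5  -0.08] turn [-0.05  0.07 -2.13] pos [ 0.5634 -0.3692  0.1284] j6 -2.08 F [ 0.3  0.4 -1.5] grip 0.0526 37.9
460 -277.0 -162.0
490 -278.0 -164.0
520 -280.0 -166.0
550 -281.0 -167.0
580 -283.0 -168.0
near end 439.0
supply [([0.558, -0.368, 0.145], 0.83), ([0.402, -0.387, 0.003], 0.59)]
controller [([0.561, -0.367, 0.001], 0.81)]
```

Request:
send_rows(commands=[{"tx":0.2,"ty":0.35,"tz":0,"ax":0,"ay":0,"az":0},{"tx":0.4,"ty":0.7,"tz":0,"ax":0,"ay":0,"az":0},{"tx":0.4,"ty":0.7,"tz":0,"ax":0,"ay":0,"az":0},{"tx":0.4,"ty":0.7,"tz":0,"ax":0,"ay":0,"az":0},{"tx":0.4,"ty":0.7,"tz":0,"ax":0,"ay":0,"az":0},{"tx":0.4,"ty":0.7,"tz":0,"ax":0,"ay":0,"az":0},{"tx":0.37,"ty":0.61,"tz":0,"ax":0,"ay":0,"az":0},{"tx":0,"ty":0,"tz":0,"ax":0,"ay":0,"az":-0.6}])

```text
t: 36.13
tool_pos: [0.5103, -0.2162, 0.1223]
tcp_rot: [0.08, 0.997, 0.002, -0.003]
contact_force: [0.2, 0.4, -2.2]
grip_width: 0.0522
grasp_force: 37.9
```

Request:
send_rows(commands=[{"tx":0,"ty":0,"tz":0,"ax":0,"ay":0,"az":-1},{"tx":0,"ty":0,"tz":0,"ax":0,"ay":0,"az":-0.55},{"tx":0,"ty":0,"tz":0,"ax":0,"ay":0,"az":0},{"tx":0,"ty":0,"tz":0,"ax":0,"ay":0,"az":0},{"tx":0,"ty":0,"tz":0,"ax":0,"ay":0,"az":0},{"tx":0,"ty":0,"tz":0,"ax":0,"ay":0,"az":0},{"tx":0,"ty":0,"tz":0,"ax":0,"ay":0,"az":0},{"tx":0,"ty":0,"tz":0,"ax":0,"ay":0,"az":0}])

```text
t: 36.8
tool_pos: [0.5133, -0.2213, 0.1246]
tcp_rot: [0.027, 1.0, 0.0, -0.0]
contact_force: [-0.0, 0.6, -1.6]
grip_width: 0.0524
grasp_force: 37.9
```

```bash
python3 - <<'E'
from h import *
need(.515,-.2225,-.0133,177)
tray("wrist",-300,-145)
E
```

```text
t 36.8 shift [-0.06 -0.04  4.6 ] turn [ 0.   -0.   -0.03] pos [ 0.5133 -0.2213  0.1246] j6 -2.08 F [-0.   0.6 -1.6] grip 0.0524 37.9
460 -274.0 -162.0
490 -276.0 -163.0
near end 438.0
```

Request:
send_rows(commands=[{"tx":-0.06,"ty":-0.02,"tz":0.4,"ax":0,"ay":0,"az":0},{"tx":0,"ty":0,"tz":0.7,"ax":0,"ay":0,"az":0},{"tx":0,"ty":0,"tz":0.8,"ax":0,"ay":0,"az":0},{"tx":0,"ty":0,"tz":0.8,"ax":0,"ay":0,"az":0},{"tx":0,"ty":0,"tz":0.6,"ax":0,"ay":0,"az":0},{"tx":0,"ty":0,"tz":0.5,"ax":0,"ay":0,"az":0},{"tx":0,"ty":0,"tz":0.3,"ax":0,"ay":0,"az":0},{"tx":0,"ty":0,"tz":0.1,"ax":0,"ay":0,"az":0}])

```text
t: 37.52
tool_pos: [0.5134, -0.2209, -0.0039]
tcp_rot: [0.027, 1.0, 0.001, -0.002]
contact_force: [-0.4, 0.4, -1.7]
grip_width: 0.0526
grasp_force: 37.9
```

Request:
send_rows(commands=[{"tx":0,"ty":0,"tz":0.06,"ax":0,"ay":0,"az":0},{"tx":0,"ty":0,"tz":0.06,"ax":0,"ay":0,"az":0},{"tx":0,"ty":0,"tz":0.05,"ax":0,"ay":0,"az":0},{"tx":0,"ty":0,"tz":0.04,"ax":0,"ay":0,"az":0},{"tx":0,"ty":0,"tz":0.04,"ax":0,"ay":0,"az":0},{"tx":0,"ty":0,"tz":0,"ax":0,"ay":0,"az":0},{"tx":0,"ty":0,"tz":0,"ax":0,"ay":0,"az":0},{"tx":0,"ty":0,"tz":0,"ax":0,"ay":0,"az":0}])

```text
t: 38.18
tool_pos: [0.5152, -0.222, -0.0086]
tcp_rot: [0.027, 1.0, -0.0, 0.0]
contact_force: [-0.1, 0.1, -1.4]
grip_width: 0.0525
grasp_force: 37.9
```

Request:
send_rows(commands=[{"tx":0,"ty":0,"tz":0.05,"ax":0,"ay":0,"az":0},{"tx":0,"ty":0,"tz":0.05,"ax":0,"ay":0,"az":0},{"tx":0,"ty":0,"tz":0.04,"ax":0,"ay":0,"az":0},{"tx":0,"ty":0,"tz":0.03,"ax":0,"ay":0,"az":0},{"tx":0,"ty":0,"tz":0.02,"ax":0,"ay":0,"az":0},{"tx":0,"ty":0,"tz":0,"ax":0,"ay":0,"az":0},{"tx":0,"ty":0,"tz":0,"ax":0,"ay":0,"az":0},{"tx":0,"ty":0,"tz":0,"ax":0,"ay":0,"az":0}])

```text
t: 38.85
tool_pos: [0.5151, -0.222, -0.0133]
tcp_rot: [0.027, 1.0, -0.0, -0.0]
contact_force: [-3.2, 2.7, 6.6]
grip_width: 0.0522
grasp_force: 38.9
```

Request:
send_rows(commands=[{"tx":0,"ty":0,"tz":-0.02,"ax":0,"ay":0,"az":0},{"tx":0,"ty":0,"tz":0,"ax":0,"ay":0,"az":0},{"tx":0,"ty":0,"tz":0,"ax":0,"ay":0,"az":0},{"tx":0,"ty":0,"tz":0,"ax":0,"ay":0,"az":0},{"tx":0,"ty":0,"tz":-0.1,"ax":0,"ay":0,"az":0},{"tx":0,"ty":0,"tz":-0.3,"ax":0,"ay":0,"az":0},{"tx":0,"ty":0,"tz":-0.6,"ax":0,"ay":0,"az":0},{"tx":0,"ty":0,"tz":-1,"ax":0,"ay":0,"az":0}], gripper=0.78)

```text
t: 39.52
tool_pos: [0.5124, -0.2203, 0.0442]
tcp_rot: [0.027, 1.0, 0.002, -0.003]
contact_force: [-0.3, 0.5, -1.0]
grip_width: 0.0663
grasp_force: 0.0
```

Request:
send_rows(commands=[{"tx":0,"ty":0,"tz":-1,"ax":0,"ay":0,"az":0},{"tx":0,"ty":0,"tz":-1,"ax":0,"ay":0,"az":0},{"tx":0,"ty":0,"tz":-0.8,"ax":0,"ay":0,"az":0},{"tx":-0.2,"ty":-0.6,"tz":0,"ax":0,"ay":0,"az":0},{"tx":-0.4,"ty":-1,"tz":0,"ax":0,"ay":0,"az":0},{"tx":-0.4,"ty":-1,"tz":0,"ax":0,"ay":0,"az":0},{"tx":-0.3,"ty":-1,"tz":0,"ax":0,"ay":0,"az":0},{"tx":-0.3,"ty":-1,"tz":0,"ax":0,"ay":0,"az":0}], gripper=1)

```text
t: 40.18
tool_pos: [0.5561, -0.3637, 0.1312]
tcp_rot: [0.027, 1.0, -0.0, 0.0]
contact_force: [-0.1, 0.7, -0.1]
grip_width: 0.0853
grasp_force: 0.0
```

Request:
send_rows(commands=[{"tx":0,"ty":0,"tz":0,"ax":0,"ay":0,"az":0.5},{"tx":0,"ty":0,"tz":0,"ax":0,"ay":0,"az":1},{"tx":0,"ty":0,"tz":0,"ax":0,"ay":0,"az":1},{"tx":0,"ty":0,"tz":0,"ax":0,"ay":0,"az":0},{"tx":0,"ty":0,"tz":0,"ax":0,"ay":0,"az":0},{"tx":0,"ty":0,"tz":0,"ax":0,"ay":0,"az":0},{"tx":0,"ty":0,"tz":0,"ax":0,"ay":0,"az":0},{"tx":0,"ty":0,"tz":0,"ax":0,"ay":0,"az":0}])

```text
t: 40.85
tool_pos: [0.5556, -0.3622, 0.1303]
tcp_rot: [0.114, 0.994, -0.0, 0.0]
contact_force: [0.5, -0.4, 0.1]
grip_width: 0.0853
grasp_force: 0.0
```

```bash
python3 - <<'E'
from h import *
need(.562,-.368,-.012,167.2)
f=wrist()
print([(np.round(d["xyz"],3).tolist(),round(d["conf"],2)) for d in arm.mark_of("controller","wrist")][:4])
# dark/green blob of the controller seen in a patch around it, projected on the shoulder height
im=f["img"];hsv=cv2.cvtColor(im,cv2.COLOR_BGR2HSV)
P=plane(f,np.argwhere(cv2.inRange(hsv,(45,110,50),(85,255,255))>0)[:,::-1],.044)[:,:2]*1000
P=P[(abs(P[:,0]-562)<80)&(abs(P[:,1]+368)<70)]
for n,S in (("near",P[P[:,0]<550]),("far",P[P[:,0]>575])):
    if len(S)>5: print(n,len(S),cv2.minAreaRect(S.astype(np.float32)),S.mean(0).round(1))
arm.grab_frame("scene")
for q in ("supply","controller"):print(q,[(np.round(d["xyz"],3).tolist(),round(d["conf"],2)) for d in arm.mark_of(q,"scene")][:4])
c=im[90:290,160:350];cv2.imwrite("pics/w7.png",cv2.resize(c,(570,600),interpolation=cv2.INTER_CUBIC))
np.savez("w7.npz",img=im,camera_matrix=f["camera_matrix"],extrinsics=f["extrinsics"])
E
```

```text
t 40.85 shift [-0.25 -0.14  4.74] turn [-0.    0.   -0.06] pos [ 0.5556 -0.3622  0.1303] j6 -2.05 F [ 0.5 -0.4  0.1] grip 0.0853 0.0
[([0.56, -0.37, 0.002], 0.63)]
near 828 ((534.3072509765625, -361.1129150390625), (63.80112838745117, 44.61532211303711), 76.9305419921875) [ 522.6 -359.9]
far 499 ((602.3013305664062, -376.4217224121094), (63.789188385009766, 32.981719970703125), 71.66927337646484) [ 607.  -379.4]
supply [([0.51, -0.224, 0.008], 0.93)]
controller [([0.559, -0.37, 0.002], 0.75)]
```

Request:
send_rows(commands=[{"tx":-0.25,"ty":-0.17,"tz":0.4,"ax":0,"ay":0,"az":0},{"tx":0,"ty":0,"tz":0.7,"ax":0,"ay":0,"az":0},{"tx":0,"ty":0,"tz":0.8,"ax":0,"ay":0,"az":0},{"tx":0,"ty":0,"tz":0.8,"ax":0,"ay":0,"az":0},{"tx":0,"ty":0,"tz":0.5,"ax":0,"ay":0,"az":0},{"tx":0,"ty":0,"tz":0.2,"ax":0,"ay":0,"az":0},{"tx":0,"ty":0,"tz":0,"ax":0,"ay":0,"az":0},{"tx":0,"ty":0,"tz":0,"ax":0,"ay":0,"az":0}])

```text
t: 41.77
tool_pos: [0.562, -0.3693, 0.0285]
tcp_rot: [0.114, 0.993, -0.0, 0.0]
contact_force: [-0.0, -0.1, 0.1]
grip_width: 0.0852
grasp_force: 0.0
```

```bash
python3 - <<'E'
from h import *
need(.562,-.369,-.022,167)
f=wrist();im=f["img"];cv2.imwrite("pics/w8.png",cv2.resize(im[60:324,80:432],(800,600)))
print([(np.round(d["xyz"],3).tolist(),round(d["conf"],2)) for d in arm.mark_of("controller","wrist")][:4])
E
```

```text
t 41.77 shift [0.   0.01 1.68] turn [-0.    0.01 -0.03] pos [ 0.562  -0.3693  0.0285] j6 -2.05 F [-0.  -0.1  0.1] grip 0.0852 0.0
[([0.561, -0.37, 0.0], 0.92), ([0.57, -0.223, -0.002], 0.54)]
```

View pics/w8.png

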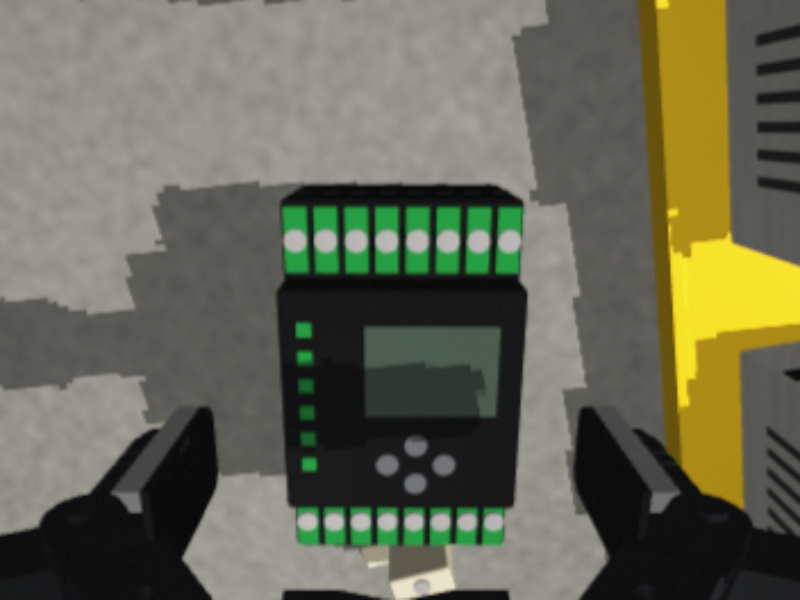

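The controller (280–525 px) sits centred between the pads (212 and 580), so I'll go down and grip. This was my last picture.

Request:
send_rows(commands=[{"tx":0,"ty":0,"tz":0.3,"ax":0,"ay":0,"az":0},{"tx":0,"ty":0,"tz":0.4,"ax":0,"ay":0,"az":0},{"tx":0,"ty":0,"tz":0.4,"ax":0,"ay":0,"az":0},{"tx":0,"ty":0,"tz":0.3,"ax":0,"ay":0,"az":0},{"tx":0,"ty":0,"tz":0.2,"ax":0,"ay":0,"az":0},{"tx":0,"ty":0,"tz":0,"ax":0,"ay":0,"az":0},{"tx":0,"ty":0,"tz":0,"ax":0,"ay":0,"az":0},{"tx":0,"ty":0,"tz":0,"ax":0,"ay":0,"az":0}])

```text
t: 42.53
tool_pos: [0.562, -0.3693, -0.0197]
tcp_rot: [0.114, 0.993, -0.0, 0.0]
contact_force: [0.1, 0.2, 0.6]
grip_width: 0.0853
grasp_force: 0.0
```

Request:
send_rows(commands=[{"tx":0,"ty":0,"tz":0,"ax":0,"ay":0,"az":0},{"tx":0,"ty":0,"tz":0,"ax":0,"ay":0,"az":0},{"tx":0,"ty":0,"tz":0,"ax":0,"ay":0,"az":0},{"tx":0,"ty":0,"tz":0,"ax":0,"ay":0,"az":0},{"tx":0,"ty":0,"tz":0,"ax":0,"ay":0,"az":0},{"tx":0,"ty":0,"tz":0,"ax":0,"ay":0,"az":0},{"tx":0,"ty":0,"tz":0,"ax":0,"ay":0,"az":0},{"tx":0,"ty":0,"tz":0,"ax":0,"ay":0,"az":0}], gripper=0.7, force=40)

```text
t: 43.2
tool_pos: [0.5624, -0.3695, -0.0189]
tcp_rot: [0.114, 0.993, -0.0, 0.001]
contact_force: [0.2, 0.4, 6.0]
grip_width: 0.0658
grasp_force: 47.2
```

Request:
send_rows(commands=[{"tx":0,"ty":0,"tz":-0.1,"ax":0,"ay":0,"az":0},{"tx":0,"ty":0,"tz":-0.3,"ax":0,"ay":0,"az":0},{"tx":0,"ty":0,"tz":-0.6,"ax":0,"ay":0,"az":0},{"tx":0,"ty":0,"tz":-0.9,"ax":0,"ay":0,"az":0},{"tx":0,"ty":0,"tz":-0.9,"ax":0,"ay":0,"az":0},{"tx":0,"ty":0,"tz":-0.9,"ax":0,"ay":0,"az":0},{"tx":0,"ty":0,"tz":-0.6,"ax":0,"ay":0,"az":0},{"tx":0,"ty":0,"tz":-0.2,"ax":0,"ay":0,"az":0}], gripper=0.55)

```text
t: 43.87
tool_pos: [0.5632, -0.3704, 0.1191]
tcp_rot: [0.114, 0.993, -0.002, 0.002]
contact_force: [-0.5, -0.2, -1.8]
grip_width: 0.0655
grasp_force: 46.5
```

```bash
python3 - <<'E'
from h import *
need(.487,.076,.12,177.3)
arm.grab_frame("scene")
print([(np.round(d["xyz"],3).tolist(),round(d["conf"],2)) for d in arm.mark_of("controller","scene")][:4])
E
```

```text
t 43.87 shift [ 5.85 13.92 -0.1 ] turn [-0.05  0.07 -2.6 ] pos [ 0.5632 -0.3704  0.1191] j6 -2.05 F [-0.5 -0.2 -1.8] grip 0.0655 46.5
[([0.563, -0.374, 0.138], 0.9)]
```

Request:
send_rows(commands=[{"tx":0.19,"ty":0.45,"tz":0,"ax":0,"ay":0,"az":0},{"tx":0.38,"ty":0.9,"tz":0,"ax":0,"ay":0,"az":0},{"tx":0.38,"ty":0.9,"tz":0,"ax":0,"ay":0,"az":0},{"tx":0.38,"ty":0.9,"tz":0,"ax":0,"ay":0,"az":0},{"tx":0.38,"ty":0.9,"tz":0,"ax":0,"ay":0,"az":0},{"tx":0.38,"ty":0.9,"tz":0,"ax":0,"ay":0,"az":0},{"tx":0.38,"ty":0.9,"tz":0,"ax":0,"ay":0,"az":0},{"tx":0.38,"ty":0.9,"tz":0,"ax":0,"ay":0,"az":0}])

```text
t: 44.63
tool_pos: [0.5217, -0.1501, 0.1121]
tcp_rot: [0.114, 0.993, 0.001, -0.003]
contact_force: [1.2, 0.8, -2.2]
grip_width: 0.0657
grasp_force: 46.4
```

Request:
send_rows(commands=[{"tx":0.38,"ty":0.9,"tz":0,"ax":0,"ay":0,"az":0},{"tx":0.38,"ty":0.9,"tz":0,"ax":0,"ay":0,"az":0},{"tx":0.38,"ty":0.9,"tz":0,"ax":0,"ay":0,"az":0},{"tx":0.38,"ty":0.9,"tz":0,"ax":0,"ay":0,"az":0},{"tx":0.38,"ty":0.9,"tz":0,"ax":0,"ay":0,"az":0},{"tx":0.38,"ty":0.9,"tz":0,"ax":0,"ay":0,"az":0},{"tx":0.38,"ty":0.9,"tz":0,"ax":0,"ay":0,"az":0},{"tx":0.3,"ty":0.7,"tz":0,"ax":0,"ay":0,"az":0}])

```text
t: 45.3
tool_pos: [0.4823, 0.0743, 0.1124]
tcp_rot: [0.114, 0.994, 0.0, -0.003]
contact_force: [0.9, -0.6, -2.9]
grip_width: 0.0655
grasp_force: 46.5
```

Request:
send_rows(commands=[{"tx":0.08,"ty":0.2,"tz":0,"ax":0,"ay":0,"az":-0.6},{"tx":0,"ty":0,"tz":0,"ax":0,"ay":0,"az":-1},{"tx":0,"ty":0,"tz":0,"ax":0,"ay":0,"az":-0.7},{"tx":0,"ty":0,"tz":0,"ax":0,"ay":0,"az":-0.3},{"tx":0,"ty":0,"tz":0,"ax":0,"ay":0,"az":0},{"tx":0,"ty":0,"tz":0,"ax":0,"ay":0,"az":0},{"tx":0,"ty":0,"tz":0,"ax":0,"ay":0,"az":0},{"tx":0,"ty":0,"tz":0,"ax":0,"ay":0,"az":0}])

```text
t: 45.97
tool_pos: [0.4843, 0.0784, 0.1147]
tcp_rot: [0.024, 1.0, -0.0, -0.0]
contact_force: [0.4, 0.5, -2.7]
grip_width: 0.0656
grasp_force: 46.4
```

```bash
python3 - <<'E'
from h import *
need(.487,.076,-.016,177.3)
tray("wrist",0,148)
tray("top",0,148)
E
```

```text
t 45.97 shift [-0.1  -0.08  4.36] turn [-0.   -0.01 -0.02] pos [0.4843 0.0784 0.1147] j6 -1.54 F [ 0.4  0.5 -2.7] grip 0.0656 46.4
near end 409.0
460 19.0 55.0
490 19.0 52.0
520 17.0 48.0
550 17.0 48.0
580 15.0 35.0
near end 412.0
```

Request:
send_rows(commands=[{"tx":-0.06,"ty":-0.08,"tz":0.4,"ax":0,"ay":0,"az":0},{"tx":0,"ty":0,"tz":0.7,"ax":0,"ay":0,"az":0},{"tx":0,"ty":0,"tz":0.7,"ax":0,"ay":0,"az":0},{"tx":0,"ty":0,"tz":0.7,"ax":0,"ay":0,"az":0},{"tx":0,"ty":0,"tz":0.6,"ax":0,"ay":0,"az":0},{"tx":0,"ty":0,"tz":0.5,"ax":0,"ay":0,"az":0},{"tx":0,"ty":0,"tz":0.3,"ax":0,"ay":0,"az":0},{"tx":0,"ty":0,"tz":0.1,"ax":0,"ay":0,"az":0}])

```text
t: 46.73
tool_pos: [0.4848, 0.0761, -0.0065]
tcp_rot: [0.024, 1.0, -0.0, -0.002]
contact_force: [0.6, 0.7, -3.2]
grip_width: 0.0655
grasp_force: 46.4
```

Request:
send_rows(commands=[{"tx":0,"ty":0,"tz":0.05,"ax":0,"ay":0,"az":0},{"tx":0,"ty":0,"tz":0.05,"ax":0,"ay":0,"az":0},{"tx":0,"ty":0,"tz":0.05,"ax":0,"ay":0,"az":0},{"tx":0,"ty":0,"tz":0.05,"ax":0,"ay":0,"az":0},{"tx":0,"ty":0,"tz":0,"ax":0,"ay":0,"az":0},{"tx":0,"ty":0,"tz":0,"ax":0,"ay":0,"az":0},{"tx":0,"ty":0,"tz":0,"ax":0,"ay":0,"az":0},{"tx":0,"ty":0,"tz":0,"ax":0,"ay":0,"az":0}])

```text
t: 47.4
tool_pos: [0.4864, 0.0762, -0.0107]
tcp_rot: [0.024, 1.0, 0.0, 0.0]
contact_force: [0.1, 0.3, -2.5]
grip_width: 0.0654
grasp_force: 46.4
```

Request:
send_rows(commands=[{"tx":0,"ty":0,"tz":0.05,"ax":0,"ay":0,"az":0},{"tx":0,"ty":0,"tz":0.05,"ax":0,"ay":0,"az":0},{"tx":0,"ty":0,"tz":0.05,"ax":0,"ay":0,"az":0},{"tx":0,"ty":0,"tz":0.03,"ax":0,"ay":0,"az":0},{"tx":0,"ty":0,"tz":0.02,"ax":0,"ay":0,"az":0},{"tx":0,"ty":0,"tz":0,"ax":0,"ay":0,"az":0},{"tx":0,"ty":0,"tz":0,"ax":0,"ay":0,"az":0},{"tx":0,"ty":0,"tz":0,"ax":0,"ay":0,"az":0}])

```text
t: 48.07
tool_pos: [0.4861, 0.0762, -0.0159]
tcp_rot: [0.024, 1.0, -0.0, -0.0]
contact_force: [-4.4, 0.7, 6.5]
grip_width: 0.0651
grasp_force: 47.7
```

Request:
send_rows(commands=[{"tx":0,"ty":0,"tz":-0.02,"ax":0,"ay":0,"az":0},{"tx":0,"ty":0,"tz":0,"ax":0,"ay":0,"az":0},{"tx":0,"ty":0,"tz":0,"ax":0,"ay":0,"az":0},{"tx":0,"ty":0,"tz":0,"ax":0,"ay":0,"az":0},{"tx":0,"ty":0,"tz":-0.1,"ax":0,"ay":0,"az":0},{"tx":0,"ty":0,"tz":-0.3,"ax":0,"ay":0,"az":0},{"tx":0,"ty":0,"tz":-0.6,"ax":0,"ay":0,"az":0},{"tx":0,"ty":0,"tz":-1,"ax":0,"ay":0,"az":0}], gripper=0.9)

```text
t: 48.73
tool_pos: [0.4832, 0.0762, 0.0422]
tcp_rot: [0.024, 1.0, 0.0, -0.003]
contact_force: [0.4, 0.4, 0.8]
grip_width: 0.0768
grasp_force: 0.0
```

Request:
send_rows(commands=[{"tx":0,"ty":0,"tz":-1,"ax":0,"ay":0,"az":0},{"tx":0,"ty":0,"tz":-1,"ax":0,"ay":0,"az":0},{"tx":0,"ty":0,"tz":-1,"ax":0,"ay":0,"az":0},{"tx":0,"ty":0,"tz":-1,"ax":0,"ay":0,"az":0},{"tx":0,"ty":0,"tz":-1,"ax":0,"ay":0,"az":0},{"tx":0,"ty":0,"tz":-0.5,"ax":0,"ay":0,"az":0},{"tx":0,"ty":0,"tz":0,"ax":0,"ay":0,"az":0},{"tx":0,"ty":0,"tz":0,"ax":0,"ay":0,"az":0}])

```text
t: 49.4
tool_pos: [0.4868, 0.0762, 0.2101]
tcp_rot: [0.024, 1.0, 0.0, 0.002]
contact_force: [-0.9, -0.0, -0.9]
grip_width: 0.0767
grasp_force: 0.0
```

```bash
python3 - <<'E'
from h import *
need(.487,.076,.2,177.3)
for c in ("scene","top"):
    arm.grab_frame(c)
    for q in ("controller","supply","block","breaker","pliers"):print(c,q,[(np.round(d["xyz"],3).tolist(),round(d["conf"],2)) for d in arm.mark_of(q,c)][:4])
E
```

```text
t 49.4 shift [-0.   -0.01  0.34] turn [ 0.    0.04 -0.  ] pos [0.4868 0.0762 0.2101] j6 -1.54 F [-0.9 -0.  -0.9] grip 0.0767 0.0
scene controller [([0.486, 0.074, 0.002], 0.57)]
scene supply [([0.508, -0.224, 0.009], 0.71), ([0.403, -0.388, 0.003], 0.62)]
scene block [([0.495, 0.375, -0.0], 0.95)]
scene breaker [([0.502, 0.212, 0.003], 0.54)]
scene pliers [([0.542, -0.069, -0.001], 0.97)]
top controller [([0.488, 0.075, 0.004], 0.51)]
top supply [([0.514, -0.22, 0.001], 0.84), ([0.406, -0.388, 0.001], 0.63)]
top block [([0.496, 0.375, 0.003], 0.89)]
top breaker [([0.5, 0.22, 0.004], 0.56)]
top pliers [([0.541, -0.073, 0.001], 0.62)]
```

All four devices sit at z≈0 at their intended spots, and the pliers haven't moved. I'm handing in.

```bash
python3 -c "
from cell import arm
print(arm.close_job())"
```

```text
the job is handed in; nothing more can be done
None
```

The pile was taken apart from the top down: all four devices now stand in the empty ends of their own trays, the pliers were left alone, and the job was handed in at about 50 s; the hand-in returned no verdict. On the block, the fingertips first rested on its top with about 3 N, and I regripped it lower without the pile moving.

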